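# Lever open the parts case and tip the bearing balls in

## Task

Take the thin pry blade from its sloping wooden rest and, with the blade and not the fingers, lever up the lid of the grey steel parts case by the lip at its front, swinging it open until it stands about upright. Lay the blade back on its rest as you found it, and pour all six bearing balls from the aluminium cup into the open case. Leave the empty cup standing upright on the bench, and do not disturb the other things lying about.

Things in the scene. Friction and masses are not known exactly. Their poses are not given: they have to be found in the camera images.
- case: grey steel box fixed to the bench, 120 (x) by 130 (y) by 90 mm high, walls 4 mm, open-topped under its lid. Origin: centre of its underside; z up, x from its front to its hinge side. From the middle of its front face (x = -60 mm) a steel ledge, 70 mm wide and 8 mm thick, sticks out 26 mm, its top 82 mm above the bench
- lid (a joint): angle of the case's flat lid (0 = shut, flat on the rim; pi/2 = upright; stops at 1.9). The hinge runs along the case's y at its far top edge. The hinge is stiff: the lid (0.2 kg, 5 mm thick) stays where it is left and takes about 4 N at its lip to lift. At the start it may stand open by up to 0.03
- lid_hinge (a point): point on the hinge line, in the case's frame at x = +60, y = 0, z = 90 mm (rim height and, when shut, the lid's underside)
- lid_edge (a point): front edge of the lid's lip, at the underside, 136 mm from the hinge. The lip is 50 mm wide and overhangs the front wall by 16 mm, 8 mm above the ledge (lid shut); the ledge reaches 10 mm farther out, so the gap is 8 mm high and 16 mm deep, open to the front and sides
- blade: pry blade, loose, 0.12 kg: black handle 90 long, 18 by 18 mm, and a flat steel blade 80 long, 20 wide, 3 mm thick in the middle of the handle's thickness. Origin: centre of the handle; x towards the tip, z square to the blade's flat side (up from the rest)
- blade_tip (a point): middle of the blade's free end, 125 mm from the blade's origin along its x
- rest: wooden rest fixed to the bench, base 130 by 70 mm, with a ramp 36 mm wide that rises at 35 degrees along its +x; the handle lies on the ramp against a toe stop at the low end, between low side cheeks (24 mm apart, 6 mm high, only near the ends of the handle), its blade pointing up past the top. Origin: centre of the underside
- rest_home (a point): where the centre of the blade's handle lies at the start, in the rest's frame; 9 mm above the ramp, square to it
- rest_tip (a point): where the blade's tip lies at the start, beyond the top of the ramp
- cup: plain straight aluminium cup, loose, 62 mm across, 70 mm high, wall 3 mm, floor 4 mm, 0.08 kg, holding the six balls. Origin: centre of its underside; z towards the mouth
- cup_rim (a point): centre of the cup's mouth, 70 mm above its underside
- ball0: steel bearing ball, 16 mm across, 17 g, in the cup. Origin: its centre
- ball1: steel bearing ball, 16 mm across, 17 g, in the cup. Origin: its centre
- ball2: steel bearing ball, 16 mm across, 17 g, in the cup. Origin: its centre
- ball3: steel bearing ball, 16 mm across, 17 g, in the cup. Origin: its centre
- ball4: steel bearing ball, 16 mm across, 17 g, in the cup. Origin: its centre
- ball5: steel bearing ball, 16 mm across, 17 g, in the cup. Origin: its centre
- sprocket: steel chain sprocket lying flat, 82 mm across, 16 mm high; leave alone
- wrench: wrench lying on the bench; leave alone
- screwdriver: screwdriver lying on the bench; leave alone
- spraycan: spray can, 66 mm across, 190 mm high; leave alone
- oil: white oil bottle, 50 mm across, 130 mm high; leave alone
- jar: glass jar, 60 mm across, 70 mm high; leave alone
There are look-alikes about, which are no part of the job. What is shaped like the cup but orange or purple is not meant.

How it is judged:
On the way, in this order (a step that is already met when the one before it is completed fails the run):
1. the pry blade lifts the lid off the rim (value of joint lid above 0.12 rad and contact force between blade and lid above 0.3 N), for 0.05 s.
2. the lid stands wide open (over 1.2 rad) (value of joint lid above 1.2 rad), for 0.2 s.
3. the cup is tipped (over 1.1 rad) above the case (angle between cup's own z axis and vertical above 1.1 rad and height (world z) of cup_rim above 0.09 m and horizontal distance between cup_rim and case below 0.12 m), for 0.05 s.
4. all six balls are in the case (x of ball0 in the frame of case between -0.06 and 0.06 m and y of ball0 in the frame of case between -0.065 and 0.065 m and z of ball0 in the frame of case between 0 and 0.085 m and x of ball1 in the frame of case between -0.06 and 0.06 m and y of ball1 in the frame of case between -0.065 and 0.065 m and z of ball1 in the frame of case between 0 and 0.085 m and x of ball2 in the frame of case between -0.06 and 0.06 m and y of ball2 in the frame of case between -0.065 and 0.065 m and z of ball2 in the frame of case between 0 and 0.085 m and x of ball3 in the frame of case between -0.06 and 0.06 m and y of ball3 in the frame of case between -0.065 and 0.065 m and z of ball3 in the frame of case between 0 and 0.085 m and x of ball4 in the frame of case between -0.06 and 0.06 m and y of ball4 in the frame of case between -0.065 and 0.065 m and z of ball4 in the frame of case between 0 and 0.085 m and x of ball5 in the frame of case between -0.06 and 0.06 m and y of ball5 in the frame of case between -0.065 and 0.065 m and z of ball5 in the frame of case between 0 and 0.085 m), for 0.2 s.
At the end, for the whole second after the job is handed in: The lid stands open by more than 1.2 rad, all six balls lie inside the case, the cup stands upright on the bench (within 0.1 rad), and the blade lies still on its rest, its handle's centre within 30 mm and its tip within 35 mm of where they were (all of step 4 and value of joint lid above 1.2 rad and angle between cup's own z axis and vertical below 0.1 rad and height (world z) of cup below 0.008 m and linear speed of each of cup, blade below 0.02 m/s and distance between blade and rest_home below 0.03 m and distance between blade_tip and rest_tip below 0.035 m); the robot touches nothing.
It fails at once if the fingers push on the lid before it stands open (contact force between the fingers and lid above 1 N and value of joint lid below 1.2 rad).
It fails at once if a bystander is moved by more than 40 mm (distance of any of sprocket, wrench, screwdriver, spraycan, oil, jar from where it was at the start of the episode above 0.04 m).
It also fails if it takes over 72 s, if anything falls off the work surface, if the arm or the gripper's body presses on something with over 40 N, if the wrist force passes 120 N, or if a joint passes its speed limit or range.

## Robot

A 6-joint arm with a two-finger parallel gripper is mounted at the origin on the work surface. World frame = base frame: x ahead of the robot, y to its left, z up, the work surface at z = 0. Lengths are in m, angles in rad, forces in N, time in s.
With the tool pointing down it reaches from about 0.25 to 0.775 m from the base axis. Payload 4 kg.
Tool frame: the origin (TCP) lies midway between the tips of the shut fingers; the grasp point (between the pads) lies 19 mm behind it; z points along the fingers, y is the line along which they close (so a half turn about z gives the same grasp; the last joint's range is limited). The gripper opens to 94 mm and grips with 3 to 60 N. Pads are 16 mm wide; open, the fingers measure 119 mm over their backs; the gripper's body (75 mm by 177 mm) begins 78 mm behind the grasp point.
Start: joints at [1.008, 0.087, 1.371, -0, 1.684, -0.103], TCP at [0.244, 0.493, 0.206] pointing down, gripper open.
Joint ranges: [-3.1, 3.1], [-0.76, 2.03], [0.27, 2.55], [-1.08, 4.22], [0.17, 2.65], [-2.57, 2.57]. Speed limits (rad/s): [2.79, 2.79, 3.14, 3.14, 3.14, 3.14].

## Interface

Orientations are given as [roll, pitch, yaw] about the fixed x, y, z axes, in that order (R = Rz(yaw) Ry(pitch) Rx(roll)).
In Python, from bench import robot gives the robot as it stands. The module is installed in compiled form; this text tells all that it offers.
- The arm moves only by the tool arm_command, never from a script. Its argument "targets" is a list of rows, each a list of 4 numbers: the shift along the world's x, y, z as a fraction of full scale, then the turn about the world's z as a fraction of full scale. A call has 1 to 8 rows; each row is the pose to reach, as a shift and turn from the pose commanded when the call began; what a row does not reach only later rows make up. Full scale, the value 1, is 0.5 m for a shift and 120 degrees for a turn. A row lasts 1/12 s, in which the tool goes at most 41.7 mm and 7.16 degrees, less where a joint would pass 70% of its speed; a pose out of reach is approached as far as the arm can. A call with a number of a shift or a turn outside -1 to 1 is refused whole. A call with a gripper value outside its range is refused whole. "claw" is the closure, from 0 (fully open) to 1 (shut), set as the call begins (left out, the last holds). The fingers move at their own pace and stop on an object; the grip force is fixed at half the most. Time passes only in rows, so rows that repeat a pose let the fingers close. It gives the time, the measured TCP pose, the force, the opening and the grip force at its end, in the units of the state.
- robot.get_obs(): the state, without advancing time (a new reading comes with each control period).
- robot.snapshot(name): name is "scene" or "top"; returns the picture (480x640x3 uint8, red, green, blue); there is no depth.
- robot.camera_info(name): a dict with "vfov" (degrees; the focal length in pixels is half the picture's height over the tangent of half this angle, whatever the lens; pixels are square), "cx", "cy" (the principal point, pixels), "extrinsics" (4x4, takes a point from camera to world coordinates). Camera axes: x right, y up, looking along -z (the intrinsics and any distortion apply to the point x, -y, -z); pixel columns grow to the right and rows downward; lengths in m; the calibration is good to about 2 mm. A picture is of the moment at which its call begins. camera_info takes no time and is no camera call.
- robot.close_job(): hands the job in; it is judged then, once.
The state is a dict: "time": time; "joint_positions": joint angles; "qvel": joint speeds; "joint_torque": joint torques, N m; "tool_pos": TCP position; "ee_rot": TCP orientation; "wrist_force": force on the tool from outside, world axes, zero at the start; "wrist_torque": the same for the moment, N m; "width": finger opening in m; "finger_force": force on a finger pad.
Only numpy, scipy, OpenCV 4.12 (cv2) and the standard library are available. Lean on these libraries where they do the work, as an engineer would, in place of code of your own. Each camera call takes 0.05 s, during which the arm holds its last target. There are 200 camera calls.

## Working session

There is one attempt and no reset: what is moved stays moved. The work goes in short steps, Python scripts to look and compute and a tool call to move; the robot and the scene stay as the last step left them, time stands still between calls to the robot, and variables do not carry over. Pictures are saved under pics/ and viewed, at most 10 in all, crops included, and the job is handed in when it is done.

Besides the shell and the picture viewer there is one more tool, called after "Request:" as name([rows], argument=value, ...), one row to a line, values as JSON. arm_command: Moves the arm, as the interface text tells. Shift numbers are shares of 0.5 m and turn numbers shares of 120 degrees, none past 1 either way. Its arguments: {"type":"object","properties":{"targets":{"type":"array"},"claw":{"type":"number"}},"required":["targets"]}

```bash
mkdir -p pics; cat > h.py <<'E'
import numpy as np, cv2
from bench import robot
def cam(n):
    i=robot.camera_info(n); f=240/np.tan(np.radians(i['vfov'])/2)
    return i,f,np.array(i['extrinsics'])
def ray(n,u,v):
    i,f,T=cam(n); d=np.array([(u-i['cx'])/f,-(v-i['cy'])/f,-1.]); return T[:3,3],T[:3,:3]@d
def onz(n,u,v,z):
    o,d=ray(n,u,v); return o+d*(z-o[2])/d[2]
def proj(n,P):
    i,f,T=cam(n); q=T[:3,:3].T@(np.array(P)-T[:3,3]); return np.array([i['cx']+f*q[0]/-q[2], i['cy']-f*q[1]/-q[2]])
def snap(n,name):
    im=robot.snapshot(n); cv2.imwrite('pics/'+name,im[:,:,::-1]); return im
E
python3 - <<'E'
from h import *
for n in('scene','top'): 
    snap(n,n+'0.png'); i=robot.camera_info(n); print(n,i)
print(robot.get_obs())
E
```

```text
scene {'vfov': 44.33005349677723, 'cx': 319.2418666906267, 'cy': 230.12297127590807, 'extrinsics': array([[ 0.53229304, -0.65424636,  0.53723908,  1.19800141],
       [ 0.84635847,  0.39742108, -0.35458966, -0.45015064],
       [ 0.01847886,  0.64344245,  0.76527142,  1.05828367],
       [ 0.        ,  0.        ,  0.        ,  1.        ]])}
top {'vfov': 42.41639810796525, 'cx': 315.96324967042807, 'cy': 226.7887007914002, 'extrinsics': array([[ 0.01330087,  0.99262949, -0.12045658,  0.38304162],
       [-0.99970232,  0.01566549,  0.01870485, -0.00919224],
       [ 0.02045399,  0.12017193,  0.99254236,  1.44722899],
       [ 0.        ,  0.        ,  0.        ,  1.        ]])}
{'time': 0.1, 'joint_positions': array([ 1.00786555e+00,  8.79121525e-02,  1.37205389e+00, -3.36536443e-05,
        1.68357649e+00, -1.03103020e-01]), 'qvel': array([ 2.38101707e-04, -1.34831154e-03, -4.25919306e-03,  9.92312860e-05,
       -1.98462799e-04, -1.49621764e-03]), 'joint_torque': array([ 2.25237891e-03, -3.41253269e+01, -3.03303730e+01,  7.20033422e-02,
        3.04701249e-02, -6.95545918e-05]), 'tool_pos': array([0.24385098, 0.49246391, 0.2044292 ]), 'ee_rot': array([-3.13964968e+00, -1.67413137e-04,  2.68176098e+00]), 'wrist_force': array([ 1.14944917,  0.30779806, -0.34347299]), 'wrist_torque': array([ 0.03223838, -0.04522942,  0.03918817]), 'finger_force': 0.0, 'width': 0.0939807106556782}
```

View pics/scene0.png

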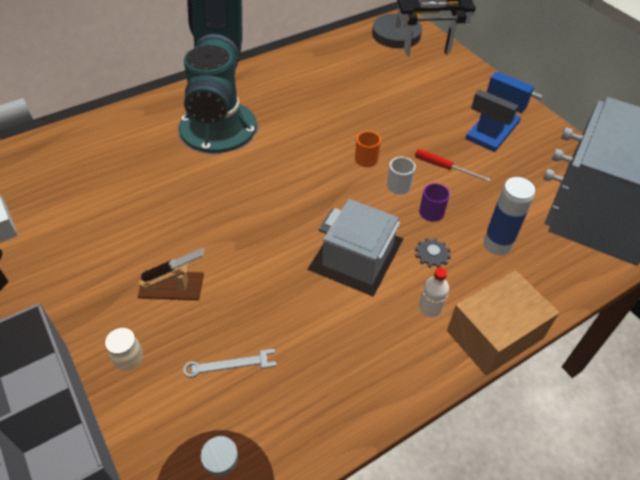

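View pics/top0.png

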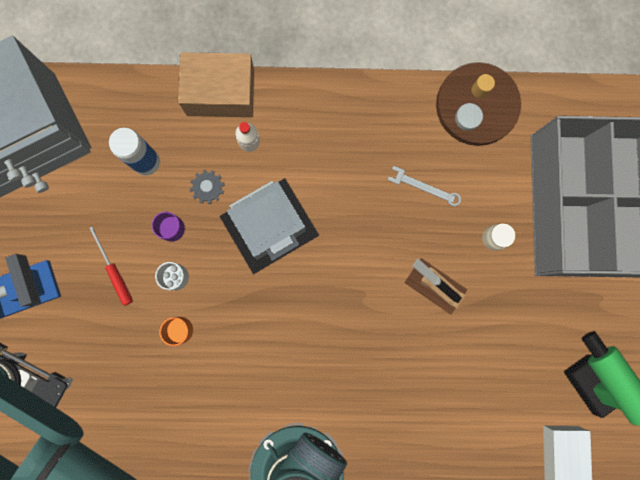

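The scene view shows the case at about (360,240), the blade on its rest at about (172,267) and the aluminium cup at (401,175). The top view shows the case at (268,222) with its lip at (283,243), the blade running from (462,300) to (417,262), and the cup with its balls at (171,277). I'll zoom in on these to measure them.

```bash
python3 - <<'E'
from h import *
a=cv2.imread('pics/top0.png'); b=cv2.imread('pics/scene0.png')
def c(im,x,y,w=100,h=75): return cv2.resize(im[y:y+h,x:x+w],(400,300),interpolation=cv2.INTER_CUBIC)
cv2.imwrite('pics/crop1.png',np.vstack([np.hstack([c(a,220,180,),c(a,390,245)]),np.hstack([c(b,310,195,100,75),c(b,125,235)])]))
# cup: low-saturation bright region in top
E
```

```text
(no output)
```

View pics/crop1.png

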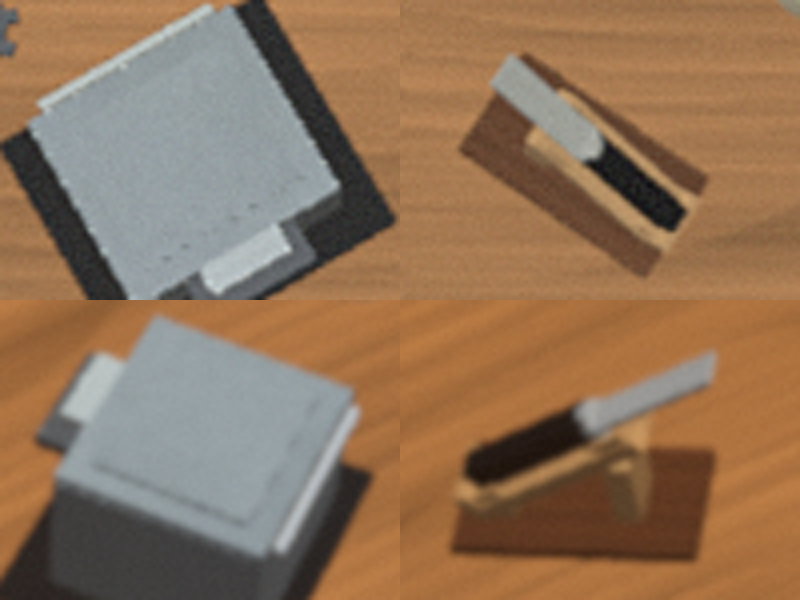

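The top-left crop shows the lid corners and the bright lip; the blade tip and handle are clear in both views. Next I'll triangulate them.

```bash
cat >> h.py <<'E'
def tri(ut,us):
    A=[];b=[]
    M=np.zeros((3,3));v=np.zeros(3);L=[]
    for n,p in(('top',ut),('scene',us)):
        o,d=ray(n,*p);d=d/np.linalg.norm(d);P=np.eye(3)-np.outer(d,d);M+=P;v+=P@o;L.append((o,d))
    X=np.linalg.solve(M,v); return X,[round(1000*np.linalg.norm((np.eye(3)-np.outer(d,d))@(X-o)),1) for o,d in L]
E
python3 - <<'E'
from h import *
np.set_printoptions(precision=4,suppress=True)
T=lambda x,y:(x/4+220,y/4+180)
C=[onz('top',*T(*p),.095)[:2] for p in((30,125),(228,5),(338,188),(130,300))]
print('lid top',C,[np.linalg.norm(C[i]-C[(i+1)%4]) for i in range(4)])
Lp=[onz('top',*T(*p),.095)[:2] for p in((208,292),(290,250))]; print('lip',Lp,np.linalg.norm(Lp[0]-Lp[1]))
S=lambda x,y:(x/4+310,(y-300)/4+195)
Cs=[onz('scene',*S(*p),.095)[:2] for p in((265,552),(352,388),(158,315),(58,485))]
print('scene lid',Cs,[np.linalg.norm(Cs[i]-Cs[(i+1)%4]) for i in range(4)])
B=lambda x,y:((x-400)/4+390,y/4+245); D=lambda x,y:((x-400)/4+125,(y-300)/4+235)
for n,p,q in(('tip',(502,70),(714,368)),('junc',(594,150),(585,418)),('rear',(672,220),(470,472))): print(n,*tri(B(*p),D(*q)))
for n,x,y in(('top',171,277),('scene',401,172)):
    im=cv2.imread(f'pics/{n}0.png'); h=cv2.cvtColor(im,cv2.COLOR_BGR2HSV); m=(h[...,1]<70).astype(np.uint8)
    w=np.zeros_like(m); w[y-30:y+30,x-30:x+30]=1; m=cv2.morphologyEx(m*w,cv2.MORPH_CLOSE,np.ones((5,5)))
    k=max(cv2.findContours(m,0,1)[0],key=cv2.contourArea); print(n,cv2.boundingRect(k),cv2.minEnclosingCircle(k),cv2.fitEllipse(k))
    c=cv2.fitEllipse(k)[0] if n=='top' else cv2.minEnclosingCircle(k)[0]
    print(onz(n,*c,.07 if n=='top' else .035))
E
```

```text
lid top [array([0.5786, 0.1607]), array([0.6476, 0.0532]), array([ 0.5463, -0.0094]), array([0.4828, 0.1032])] [np.float64(0.12776983163992914), np.float64(0.11909728405168378), np.float64(0.12931430309358238), np.float64(0.11162011624159388)]
lip [array([0.4879, 0.0608]), array([0.5116, 0.0164])] 0.05037068529141979
scene lid [array([0.6462, 0.0566]), array([0.5794, 0.1632]), array([0.4792, 0.103 ]), array([ 0.5534, -0.0106])] [np.float64(0.12580670013325038), np.float64(0.11687283265263225), np.float64(0.13568771964934545), np.float64(0.11464369224127333)]
tip [ 0.4703 -0.2473  0.1252] [np.float64(1.6), np.float64(1.6)]
junc [ 0.4296 -0.307   0.0785] [np.float64(1.1), np.float64(1.1)]
rear [ 0.3914 -0.3641  0.0267] [np.float64(0.4), np.float64(0.4)]
top (155, 262, 34, 28) ((171.27272033691406, 276.0), 16.757244110107422) ((170.9605255126953, 275.94580078125), (27.634925842285156, 33.35786819458008), 97.16395568847656)
[0.4356 0.2841 0.07  ]
scene (388, 157, 28, 37) ((400.587646484375, 174.88645935058594), 18.465526580810547) ((400.4937744140625, 174.3210906982422), (26.023365020751953, 38.62234115600586), 9.834619522094727)
[0.433 0.291 0.035]
```

Request:
arm_command([
  [0.14,-0.64,0,-0.4667],
  [0.14,-0.64,0,-0.4667],
  [0.14,-0.64,0,-0.4667],
  [0.14,-0.64,0,-0.4667],
  [0.14,-0.64,0,-0.4667],
  [0.14,-0.64,0,-0.4667],
  [0.14,-0.64,0,-0.4667],
  [0.14,-0.64,0,-0.4667],
], claw=0.3)

```text
time: 0.77
tool_pos: [0.3137, 0.1706, 0.2051]
ee_rot: [3.142, 0.001, 1.699]
wrist_force: [0.4, 0.5, 0.2]
width: 0.0661
finger_force: 0.0
```

Request:
arm_command([
  [0.14,-0.64,0,-0.3467],
  [0.14,-0.64,0,-0.3467],
  [0.14,-0.64,0,-0.3467],
  [0.14,-0.64,0,-0.3467],
  [0.14,-0.64,0,-0.3467],
  [0.14,-0.64,0,-0.3467],
  [0.14,-0.64,0,-0.3467],
  [0.14,-0.64,0,-0.3467],
])

```text
time: 1.43
tool_pos: [0.3837, -0.1498, 0.2051]
ee_rot: [-3.142, 0.0, 0.976]
wrist_force: [0.7, 1.0, -0.4]
width: 0.066
finger_force: 0.0
```

Request:
arm_command([
  [0.063,-0.358,-0.16,0],
  [0.063,-0.358,-0.16,0],
  [0.063,-0.358,-0.16,0],
  [0.063,-0.358,-0.16,0],
  [0.063,-0.358,-0.16,0],
  [0.063,-0.358,-0.16,0],
  [0.063,-0.358,-0.16,0],
])

```text
time: 2.02
tool_pos: [0.4145, -0.3263, 0.1233]
ee_rot: [-3.137, -0.001, 0.976]
wrist_force: [0.7, 0.2, 0.1]
width: 0.066
finger_force: 0.0
```

```bash
python3 - <<'E'
from h import *
b=snap('scene','s1.png')[:,:,::-1]; a=snap('top','t1.png')[:,:,::-1]
def c(im,x,y,w=100,h=75): return cv2.resize(im[y:y+h,x:x+w],(400,300),interpolation=cv2.INTER_CUBIC)
cv2.imwrite('pics/crop2.png',np.hstack([c(a,390,245),c(b,115,215)]))
print(robot.get_obs()['tool_pos'])
E
```

```text
[ 0.41554503 -0.32537247  0.12564386]
```

View pics/crop2.png

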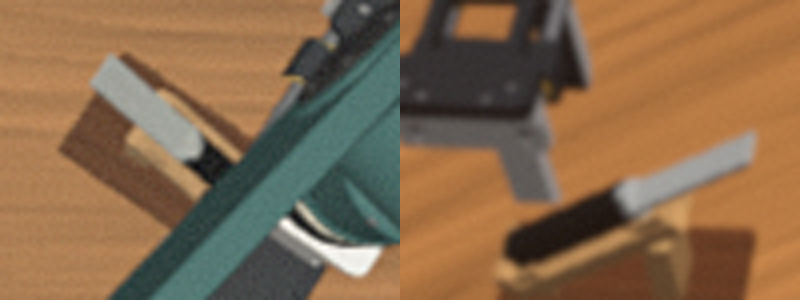

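The near finger is at about (530,180), above the handle and lined up with it. I'll descend and grip.

Request:
arm_command([
  [0,-0.006,-0.07,0],
  [0,-0.006,-0.11,0],
  [0,-0.006,-0.142,0],
  [0,-0.006,-0.142,0],
  [0,-0.006,-0.142,0],
])

```text
time: 2.53
tool_pos: [0.4157, -0.3277, 0.055]
ee_rot: [-3.142, -0.0, 0.98]
wrist_force: [-0.1, -0.8, 0.4]
width: 0.066
finger_force: 0.0
```

Request:
arm_command([
  [0,0,0,0],
  [0,0,0,0],
  [0,0,0,0],
  [0,0,0,0],
  [0,0,0,0],
  [0,0,0,0],
], claw=1)

```text
time: 3.03
tool_pos: [0.4157, -0.3293, 0.0549]
ee_rot: [3.141, 0.0, 0.978]
wrist_force: [0.1, -0.9, 0.5]
width: 0.029
finger_force: 0.0
```

Request:
arm_command([
  [0,0,0,0],
  [0,0,0,0],
  [0,0,0,0],
  [0,0,0,0],
  [0,0,0,0],
])

```text
time: 3.45
tool_pos: [0.4154, -0.329, 0.0545]
ee_rot: [-3.141, 0.0, 0.978]
wrist_force: [-1.3, 1.6, 1.4]
width: 0.0179
finger_force: 30.0
```

Request:
arm_command([
  [0,0,0.03,0],
  [0,0,0.06,0],
  [0,0,0.12,0],
  [0,0,0.18,0],
  [0,0,0.2,0],
  [0,0,0.2,0],
])

```text
time: 3.95
tool_pos: [0.4171, -0.3306, 0.1578]
ee_rot: [3.134, 0.001, 0.978]
wrist_force: [0.2, -0.7, -1.7]
width: 0.0173
finger_force: 30.0
```

Request:
arm_command([
  [-0.034,0.42,0,-0.2],
  [-0.034,0.42,0,-0.2],
  [-0.034,0.42,0,-0.2],
  [-0.034,0.42,-0.05,-0.2],
  [-0.034,0.42,-0.12,-0.2],
  [-0.034,0.42,-0.18,-0.2],
  [-0.034,0.42,-0.216,-0.2],
  [-0.034,0.42,-0.216,-0.2],
])

```text
time: 4.62
tool_pos: [0.3916, -0.1147, 0.0379]
ee_rot: [-3.127, 0.01, 0.562]
wrist_force: [-0.6, -0.6, -2.3]
width: 0.0178
finger_force: 30.0
```

Request:
arm_command([
  [0,0,-0.018,0],
  [0,0,-0.028,0],
  [0,0,-0.038,0],
  [0,0,-0.048,0],
  [0,0,-0.058,0],
  [0,0,-0.068,0],
  [0,0,-0.078,0],
  [0,0,-0.082,0],
])

```text
time: 5.28
tool_pos: [0.4027, -0.1211, 0.0087]
ee_rot: [3.134, -0.006, 0.558]
wrist_force: [3.1, -0.0, 5.8]
width: 0.0172
finger_force: 30.0
```

Request:
arm_command([
  [0,0,0,0],
  [0,0,0,0],
  [0,0,0,0],
  [0,0,0,0],
  [0,0,0,0],
], claw=0.55)

```text
time: 5.7
tool_pos: [0.3983, -0.1192, 0.0053]
ee_rot: [-3.141, 0.001, 0.559]
wrist_force: [-0.2, -0.6, 0.7]
width: 0.0418
finger_force: 0.0
```

```bash
python3 - <<'E'
from h import *
b=snap('scene','s2.png')[:,:,::-1]; a=snap('top','t2.png')[:,:,::-1]
x,y=proj('top',[.43,-.1,.01]).astype(int);p,q=proj('scene',[.43,-.1,.01]).astype(int);print(x,y,p,q)
def c(im,x,y,w=120,h=90): return cv2.resize(im[y-45:y+45,x-60:x+60],(400,300),interpolation=cv2.INTER_CUBIC)
cv2.imwrite('pics/crop3.png',np.hstack([c(a,x,y),c(b,p,q)])); print(robot.get_obs()['tool_pos'],robot.get_obs()['width'])
E
```

```text
342 281 261 244
[ 0.39833801 -0.11908843  0.00535576] 0.041976503812642195
```

View pics/crop3.png

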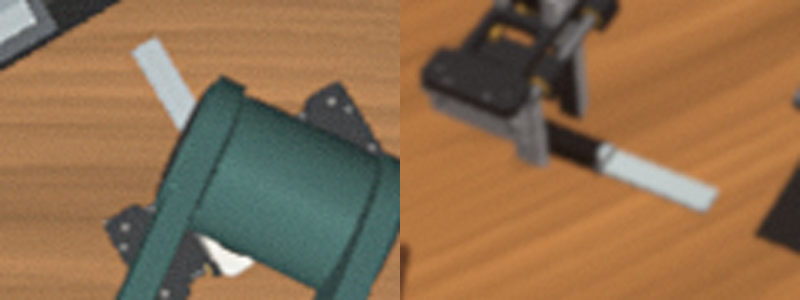

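```bash
python3 - <<'E'
from h import *
np.set_printoptions(precision=4,suppress=True)
t=onz('top',326.2,249.3,.01);s=onz('scene',294.6,258,.009);j=onz('scene',262,246.1,.012);print(t,s,j)
d=s-j;print(np.degrees(np.arctan2(d[1],d[0])),np.linalg.norm(d)); d=t-np.array([.3983,-.1191,.009]);print(np.degrees(np.arctan2(d[1],d[0])),np.linalg.norm(d[:2]))
E
```

```text
[ 0.505  -0.0609  0.01  ] [ 0.5017 -0.0544  0.009 ] [ 0.4362 -0.1013  0.012 ]
35.57653985482543 0.08060604219349192
28.636124374257424 0.1215405385030582
```

Request:
arm_command([
  [0.036,0.023,0,0],
  [0.036,0.023,0,0],
  [0.036,0.023,0,0],
  [0.036,0.023,0,0],
])

```text
time: 6.13
tool_pos: [0.416, -0.1076, 0.0053]
ee_rot: [-3.141, 0.001, 0.56]
wrist_force: [0.2, -0.7, 0.6]
width: 0.0423
finger_force: 0.0
```

Request:
arm_command([
  [0,0,0,0],
  [0,0,0,0],
  [0,0,0,0],
  [0,0,0,0],
  [0,0,0,0],
  [0,0,0,0],
], claw=1)

```text
time: 6.63
tool_pos: [0.4165, -0.1078, 0.0055]
ee_rot: [3.141, 0.0, 0.559]
wrist_force: [-0.3, 0.2, 0.3]
width: 0.0178
finger_force: 29.9
```

Request:
arm_command([
  [0,0,0.06,0],
  [-0.044,0.08,0.154,0],
  [-0.044,0.159,0.154,0],
  [-0.044,0.159,0.154,0],
  [-0.044,0.159,0.154,0],
  [-0.044,0.159,0.154,0],
  [-0.044,0.159,0.154,0],
])

```text
time: 7.22
tool_pos: [0.3941, -0.0285, 0.0817]
ee_rot: [-3.141, 0.001, 0.559]
wrist_force: [0.8, 0.1, -1.4]
width: 0.0176
finger_force: 29.9
```

```bash
python3 - <<'E'
from h import *
b=snap('scene','s3.png')[:,:,::-1]; a=snap('top','t3.png')[:,:,::-1]
def c(im,x,y): return cv2.resize(im[y-37:y+38,x-50:x+50],(400,300),interpolation=cv2.INTER_CUBIC)
cv2.imwrite('pics/crop4.png',np.hstack([c(a,290,247),c(b,322,220)])); print(robot.get_obs()['tool_pos'],robot.get_obs()['ee_rot'])
E
```

```text
[ 0.39411728 -0.02883584  0.0815215 ] [-3.14059328e+00  1.71369620e-03  5.58093695e-01]
```

View pics/crop4.png

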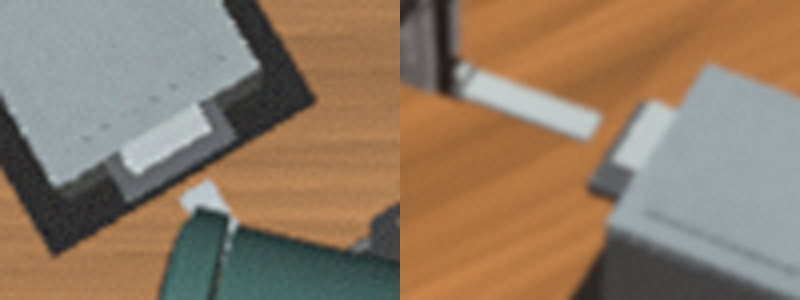

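```bash
python3 - <<'E'
from h import *
np.set_printoptions(precision=4,suppress=True)
t,r=tri((289,257.5),(320,214.25)); print(t,r)
P=lambda x,y:(x/4+240,y/4+210); S=lambda x,y:(272+(x-400)/4,183+y/4)
L=[onz('top',*P(*p),.095)[:2] for p in((128,172),(212,130))]; G=[onz('top',*P(*p),.082)[:2] for p in((125,203),(237,138))]
print('lip',L,sum(L)/2,'ledge',G,sum(G)/2)
print('lip scene z.095',onz('scene',*S(612,165),.095),onz('scene',*S(645,100),.095), 'ledge', onz('scene',*S(590,186),.082))
e=np.array([np.cos(.5585),np.sin(.5585)]);f=np.array([-e[1],e[0]]);c=np.array([.564,.0775])
for q in(t[:2],sum(L)/2,sum(G)/2): print((q-c)@e,(q-c)@f)
E
```

```text
[0.4793 0.0242 0.0888] [np.float64(0.7), np.float64(0.7)]
lip [array([0.4879, 0.0608]), array([0.5116, 0.0153])] [0.4997 0.038 ] ledge [array([0.4717, 0.0627]), array([0.5086, 0.0016])] [0.4902 0.0321]
lip scene z.095 [0.5142 0.0156 0.095 ] [0.4838 0.0566 0.095 ] ledge [0.5114 0.0036 0.082 ]
-0.1000676115930896 -0.0003669064931897184
-0.07541629516940594 0.0005624131897135759
-0.08664258406098702 0.000662691398158409
```

Request:
arm_command([
  [0.014,0.009,-0.001,0],
  [0.028,0.0175,-0.001,0],
  [0.038,0.024,-0.001,0],
  [0.044,0.0275,-0.001,0],
  [0.05,0.031,-0.001,0],
  [0.055,0.0343,-0.001,0],
  [0.055,0.0343,-0.001,0],
])

```text
time: 7.9
tool_pos: [0.4226, -0.0107, 0.082]
ee_rot: [3.142, -0.0, 0.56]
wrist_force: [0.6, -0.1, -1.7]
width: 0.0178
finger_force: 29.9
```

Request:
arm_command([
  [0,0,0.008,0],
  [0,0,0.016,0],
  [0,0,0.024,0],
  [0.001,0.0007,0.032,0],
  [0.002,0.0013,0.041,0],
  [0.003,0.002,0.05,0],
  [0.0044,0.0028,0.058,0],
  [0.0044,0.0028,0.058,0],
])

```text
time: 8.57
tool_pos: [0.4246, -0.0097, 0.1121]
ee_rot: [3.141, -0.0, 0.559]
wrist_force: [-0.4, 0.5, -4.1]
width: 0.0177
finger_force: 30.0
```

```bash
python3 - <<'E'
from h import *
b=snap('scene','s4.png')[:,:,::-1]
cv2.imwrite('pics/crop5.png',cv2.resize(b[160:300,265:425],(640,560),interpolation=cv2.INTER_CUBIC)); o=robot.get_obs(); print(o['tool_pos'],o['wrist_force'],o['wrist_torque'])
E
```

```text
[ 0.42440298 -0.00965371  0.11160224] [-0.19012701 -0.08854949 -2.62624835] [0.01730624 0.32473587 0.06319894]
```

View pics/crop5.png

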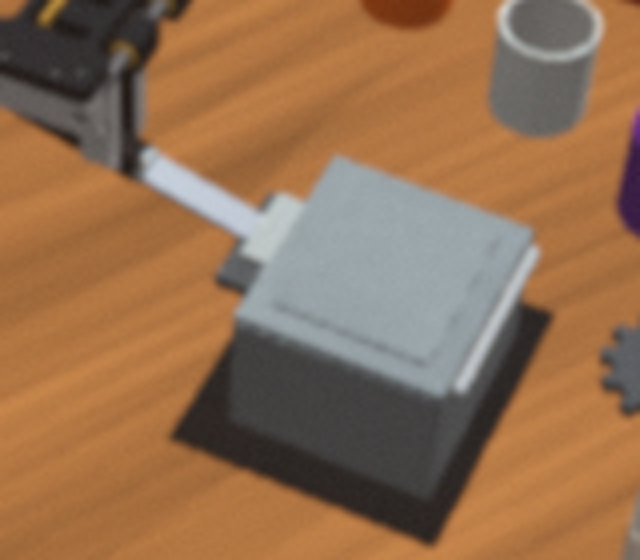

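The blade is under the lip at about (255,220), but it has slipped down in the grip and the lid is hardly lifted. I'll use it as a real lever instead: push the handle down over the ledge edge, then slide in as a wedge.

Request:
arm_command([
  [-0.0034,-0.0021,-0.033,0],
  [-0.0034,-0.0021,-0.05,0],
  [-0.0034,-0.0021,-0.063,0],
  [-0.0017,-0.0011,-0.077,0],
  [0.0008,0.0005,-0.0906,0],
  [0.0068,0.0042,-0.102,0],
  [0.0136,0.0085,-0.1144,0],
  [0.0136,0.0085,-0.1144,0],
])

```text
time: 9.28
tool_pos: [0.4303, -0.0053, 0.0522]
ee_rot: [-3.14, 0.003, 0.559]
wrist_force: [-2.5, -2.1, 0.7]
width: 0.018
finger_force: 30.0
```

Request:
arm_command([
  [0.009,0.0056,-0.0094,0],
  [0.0187,0.0117,-0.017,0],
  [0.024,0.015,-0.014,0],
  [0.0288,0.018,-0.01,0],
  [0.039,0.0244,-0.003,0],
  [0.0492,0.0307,0.004,0],
  [0.0577,0.036,0.0096,0],
  [0.0577,0.036,0.0096,0],
])

```text
time: 9.95
tool_pos: [0.4584, 0.0129, 0.0575]
ee_rot: [-3.139, 0.004, 0.56]
wrist_force: [-4.6, -1.9, -0.8]
width: 0.0178
finger_force: 30.0
```

```bash
python3 - <<'E'
from h import *
b=snap('scene','s5.png')[:,:,::-1]
cv2.imwrite('pics/crop6.png',cv2.resize(b[160:300,265:425],(640,560),interpolation=cv2.INTER_CUBIC)); o=robot.get_obs(); print(o['tool_pos'],o['wrist_force'],o['wrist_torque'])
E
```

```text
[0.45845052 0.01290965 0.0574691 ] [-3.67268985 -1.4130748  -1.05987042] [-0.39623816  0.98766843  0.11042285]
```

View pics/crop6.png

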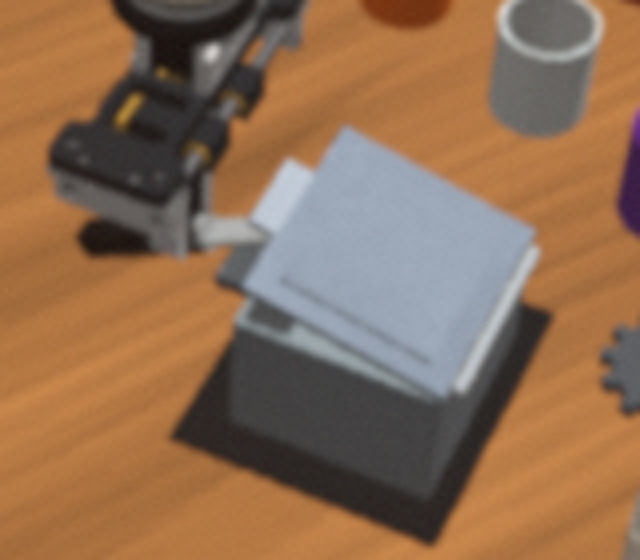

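The wedge works: the lid is up about 0.2 rad, with its lip at (285,195). I'll press on.

Request:
arm_command([
  [0.005,0.0032,0.002,0],
  [0.0102,0.0064,0.004,0],
  [0.015,0.0095,0.005,0],
  [0.0209,0.013,0.005,0],
  [0.0209,0.013,0.002,0],
  [0.0209,0.013,0,0],
  [0.0209,0.013,0,0],
])

```text
time: 10.58
tool_pos: [0.4667, 0.0177, 0.0588]
ee_rot: [-3.14, 0.009, 0.559]
wrist_force: [-13.8, -4.8, 8.4]
width: 0.0177
finger_force: 30.0
```

```bash
python3 - <<'E'
from h import *
b=snap('scene','s6.png')[:,:,::-1];a=snap('top','t6.png')[:,:,::-1]
k=lambda i:cv2.resize(i,(400,350),interpolation=cv2.INTER_CUBIC)
cv2.imwrite('pics/crop7.png',np.hstack([k(b[160:300,265:425]),k(a[160:300,200:360])])); o=robot.get_obs(); print(o['tool_pos'],o['wrist_force'],o['wrist_torque'])
E
```

```text
[0.46675652 0.01769324 0.05881581] [-12.39857493  -5.83514494   7.88623587] [-1.06912501  2.42339378  0.05331108]
```

View pics/crop7.png

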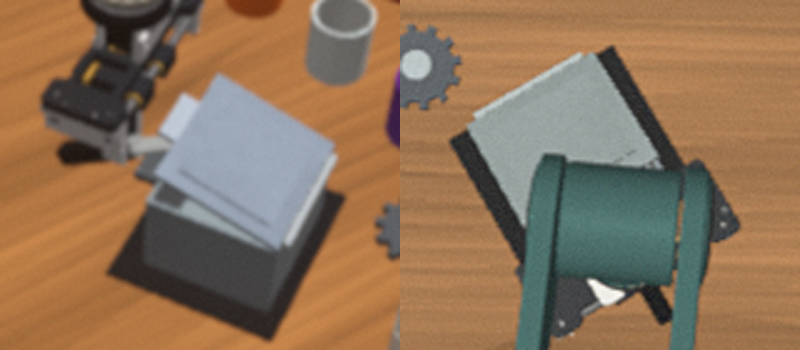

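```bash
cat >> h.py <<'E'
E_=np.array([np.cos(.5585),np.sin(.5585),0]);F_=np.array([-E_[1],E_[0],0]);C_=np.array([.564,.0775,0])
def W(x,y,z): return C_+x*E_+y*F_+np.array([0,0,z])
def lidpt(th,r,y,t=.005): return W(.06-r*np.cos(th)+t*np.sin(th)*-1*-1*0 - t*np.sin(th)*-1,y,.09+r*np.sin(th)+t*np.cos(th))
E
python3 - <<'E'
from h import *
for th in(0,.2,.25,.3,.35,.4,.45): print(th,proj('scene',lidpt(th,.12,-.065)).round(1),proj('scene',lidpt(th,.12,.065)).round(1))
print('seen',(158/2.5+265,178/2.5+160),(218/2.5+265,75/2.5+160))
E
```

```text
0 [323.5 239.2] [348.6 199. ]
0.2 [325.2 232.5] [350.6 192.1]
0.25 [326. 231.] [351.4 190.5]
0.3 [326.9 229.5] [352.3 189. ]
0.35 [327.9 228.1] [353.4 187.5]
0.4 [329.1 226.8] [354.6 186.1]
0.45 [330.4 225.6] [355.9 184.8]
seen (328.2, 231.2) (352.2, 190.0)
```

Request:
arm_command([
  [0.001,0.0005,-0.004,0],
  [0.0017,0.001,-0.008,0],
  [0.0017,0.001,-0.01,0],
  [0.0017,0.001,-0.01,0],
  [-0.008,-0.005,-0.01,0],
  [-0.018,-0.0115,-0.007,0],
  [-0.034,-0.0212,-0.001,0],
  [-0.034,-0.0212,-0.001,0],
])

```text
time: 11.35
tool_pos: [0.4527, 0.0081, 0.0584]
ee_rot: [3.141, -0.001, 0.559]
wrist_force: [0.7, -0.5, -1.1]
width: 0.0176
finger_force: 30.0
```

```bash
python3 - <<'E'
from h import *
b=snap('scene','s7.png')[:,:,::-1];a=snap('top','t7.png')[:,:,::-1]
k=lambda i:cv2.resize(i,(400,350),interpolation=cv2.INTER_CUBIC)
cv2.imwrite('pics/crop8.png',np.hstack([k(b[160:300,265:425]),k(a[160:300,200:360])])); o=robot.get_obs(); print(o['tool_pos'],o['wrist_force'],o['wrist_torque'])
E
```

```text
[0.45350518 0.00851545 0.05824236] [ 1.02710071  0.48427801 -1.35925564] [ 0.00049314  0.12837945 -0.01110805]
```

View pics/crop8.png

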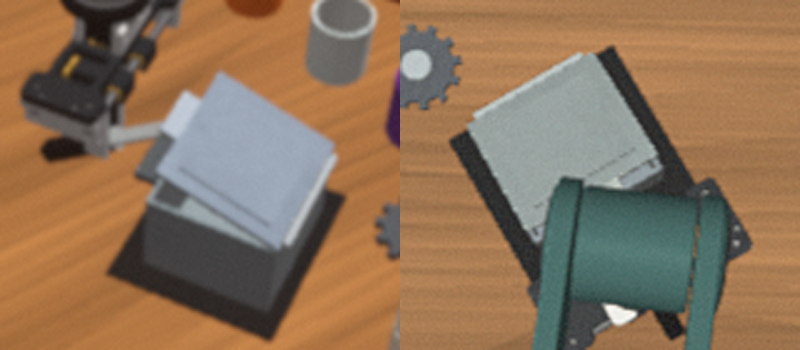

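The blade is free of the lid and still tip-up in the grip. The lid stands at about 0.3 rad, with its front corners at (162,178) and (220,72). Next I'll push the tip up along the arc. From here I'll measure by number only.

Request:
arm_command([
  [-0.0102,-0.0064,0.006,0],
  [-0.0102,-0.0064,0.016,0],
  [-0.0068,-0.0042,0.028,0],
  [0,0,0.04,0],
  [0.0051,0.0032,0.05,0],
  [0.011,0.0069,0.062,0],
  [0.017,0.0106,0.072,0],
  [0.017,0.0106,0.072,0],
])

```text
time: 12.12
tool_pos: [0.4635, 0.0144, 0.0957]
ee_rot: [3.14, -0.003, 0.56]
wrist_force: [-1.1, -0.0, -2.0]
width: 0.0176
finger_force: 30.0
```

```bash
cat >> h.py <<'E'
def lidpoly(name):
    im=robot.snapshot('scene')[:,:,::-1].copy(); cv2.imwrite('pics/'+name,im)
    h=cv2.cvtColor(im,cv2.COLOR_BGR2HSV); m=((h[...,0]>80)&(h[...,0]<125)&(h[...,1]<110)&(h[...,2]>105)).astype(np.uint8)
    w=np.zeros_like(m); w[60:300,300:430]=1
    m=cv2.morphologyEx(m*w,cv2.MORPH_OPEN,np.ones((3,3)))
    k=max(cv2.findContours(m,0,1)[0],key=cv2.contourArea); return cv2.approxPolyDP(k,3,True)[:,0].tolist(),cv2.contourArea(k)
E
python3 - <<'E'
from h import *
print(lidpoly('s8.png')); o=robot.get_obs(); print(o['tool_pos'],o['wrist_force'],o['wrist_torque'])
for th in(.3,.4,.5,.6,.8,1.2,1.5): print(th,proj('scene',lidpt(th,.12,-.065)).round(1),proj('scene',lidpt(th,.12,.065)).round(1))
im=cv2.imread('pics/s7.png'); print(cv2.cvtColor(im,cv2.COLOR_BGR2HSV)[[215,225,210],[360,370,380]])
E
```

```text
([[359, 185], [328, 232], [336, 223], [344, 231], [335, 245], [370, 259], [381, 258], [397, 225], [396, 217]], 2980.5)
[0.46358505 0.01442321 0.09535516] [ 0.38784816 -0.39198228 -1.49148398] [-0.03676198  0.1084067   0.01510004]
0.3 [326.9 229.5] [352.3 189. ]
0.4 [329.1 226.8] [354.6 186.1]
0.5 [331.8 224.4] [357.3 183.5]
0.6 [335.  222.3] [360.5 181.3]
0.8 [342.7 219.3] [368.1 177.8]
1.2 [362.8 218.3] [387.5 175.9]
1.5 [380.  222.4] [404.  179.2]
[[108  37 184]
 [107  40 184]
 [109  38 183]]
```

Request:
arm_command([
  [0.0136,0.0085,0.02,0],
  [0.0271,0.017,0.038,0],
  [0.0424,0.0265,0.054,0],
  [0.0594,0.0371,0.068,0],
  [0.078,0.0488,0.08,0],
  [0.0967,0.0604,0.092,0],
  [0.0967,0.0604,0.092,0],
])

```text
time: 12.75
tool_pos: [0.5126, 0.045, 0.1415]
ee_rot: [3.14, -0.004, 0.56]
wrist_force: [-0.7, -0.5, -2.0]
width: 0.0175
finger_force: 30.0
```

```bash
python3 - <<'E'
from h import *
print(lidpoly('s9.png')); o=robot.get_obs(); print(o['tool_pos'],o['wrist_force'],o['wrist_torque'])
for th in(.6,.8,.9,1,1.1,1.2): print(th,proj('scene',lidpt(th,.12,-.065)).round(1),proj('scene',lidpt(th,.12,.065)).round(1))
E
```

```text
([[387, 179], [362, 214], [365, 223], [369, 218], [376, 229], [379, 258], [397, 225]], 1297.0)
[0.51179839 0.04468332 0.14095273] [ 1.04938194  0.47751772 -1.65435627] [ 0.03874372  0.08892227 -0.03191747]
0.6 [335.  222.3] [360.5 181.3]
0.8 [342.7 219.3] [368.1 177.8]
0.9 [347.2 218.3] [372.5 176.7]
1 [352.1 217.9] [377.3 176. ]
1.1 [357.3 217.9] [382.3 175.7]
1.2 [362.8 218.3] [387.5 175.9]
```

Request:
arm_command([
  [0.0136,0.0085,0.004,0],
  [0.0271,0.017,0.008,0],
  [0.0424,0.0265,0.011,0],
  [0.055,0.0345,0.014,0],
  [0.0678,0.0424,0.016,0],
  [0.0678,0.0424,0.016,0],
])

```text
time: 13.3
tool_pos: [0.5456, 0.0662, 0.148]
ee_rot: [3.141, -0.001, 0.56]
wrist_force: [0.0, -0.1, -1.3]
width: 0.018
finger_force: 30.0
```

```bash
python3 - <<'E'
from h import *
print(lidpoly('s10.png')); o=robot.get_obs(); print(o['tool_pos'],o['wrist_force'],o['wrist_torque'])
for th in(1.2,1.3,1.4,1.5,1.6,1.7): print(th,proj('scene',lidpt(th,.12,-.065)).round(1),proj('scene',lidpt(th,.12,.065)).round(1),proj('scene',lidpt(th,.136,.025)).round(1))
E
```

```text
([[346, 227], [335, 245], [375, 260], [377, 238]], 821.0)
[0.54520911 0.06606661 0.14796282] [ 0.04416813  0.19421861 -1.97285011] [ 0.00308588  0.10133405 -0.02589468]
1.2 [362.8 218.3] [387.5 175.9] [378.3 182.2]
1.3 [368.4 219.2] [392.9 176.5] [384.5 183. ]
1.4 [374.2 220.5] [398.4 177.7] [390.9 184.3]
1.5 [380.  222.4] [404.  179.2] [397.4 186.1]
1.6 [385.9 224.6] [409.5 181.2] [403.8 188.4]
1.7 [391.6 227.2] [415.  183.6] [410.2 191.2]
```

Request:
arm_command([
  [-0.06,-0.0375,0,0],
  [-0.12,-0.075,0,0],
  [-0.204,-0.127,0,0],
  [-0.204,-0.127,0,0],
  [-0.204,-0.127,0,0],
])

```text
time: 13.77
tool_pos: [0.4409, 0.0012, 0.1484]
ee_rot: [3.141, -0.001, 0.557]
wrist_force: [0.9, 0.5, -2.1]
width: 0.0173
finger_force: 30.0
```

Request:
arm_command([
  [-0.032,-0.628,0,0.2],
  [-0.032,-0.628,0,0.2],
  [-0.032,-0.628,0,0.2],
  [-0.032,-0.628,0,0.2],
  [-0.032,-0.628,0,0.2],
  [-0.032,-0.628,0,0.2],
  [-0.032,-0.628,0,0.2],
  [-0.032,-0.628,0,0.2],
])

```text
time: 14.43
tool_pos: [0.4279, -0.3122, 0.1485]
ee_rot: [3.139, -0.001, 0.979]
wrist_force: [0.6, 0.1, -0.8]
width: 0.0177
finger_force: 30.0
```

```bash
python3 - <<'E'
from h import *
np.set_printoptions(precision=4,suppress=True)
o=robot.get_obs(); print(o['tool_pos'],o['wrist_force'],o['ee_rot'])
s=robot.snapshot('scene')[:,:,::-1]; t=robot.snapshot('top')[:,:,::-1]; cv2.imwrite('pics/s11.png',s); cv2.imwrite('pics/t11.png',t)
# lid: change vs start, scene
for im,n,win in((s,'scene',(330,120,110,130)),(t,'top',(200,150,120,120))):
    d=np.abs(im.astype(int)-cv2.imread(f'pics/{n}0.png').astype(int)).sum(2)>60
    x,y,w,h=win; m=np.zeros(d.shape,np.uint8); m[y:y+h,x:x+w]=d[y:y+h,x:x+w]
    m=cv2.morphologyEx(m,cv2.MORPH_OPEN,np.ones((3,3)))
    k=max(cv2.findContours(m,0,1)[0],key=cv2.contourArea); print(n,cv2.contourArea(k),cv2.approxPolyDP(k,2.5,True)[:,0].tolist())
for th in(1.3,1.4,1.5,1.6,1.7):
    print(th,[proj(c,lidpt(th,r,y,tt)).round(1).tolist() for c in('scene','top') for r,y,tt in((.12,-.065,.005),(.12,.065,.005),(.136,.025,.005),(.136,-.025,.005))])
# blade: bright grey steel near the tool
g=np.array(o['tool_pos'])+[0,0,.0035]; d=np.array([np.cos(.978),np.sin(.978)])
for a in(25,30,35,40,45):
    q=np.radians(a); P=g+.099*np.r_[d*np.cos(q),np.sin(q)]; print(a,proj('scene',P).round(1),proj('top',P).round(1))
E
```

```text
[ 0.4279 -0.3122  0.1485] [ 0.5783  0.1292 -0.8056] [ 3.1387 -0.001   0.9789]
scene 2133.0 [[404, 179], [389, 196], [387, 213], [381, 222], [381, 213], [365, 208], [364, 204], [360, 206], [357, 201], [350, 200], [342, 213], [334, 208], [330, 213], [330, 226], [333, 227], [330, 240], [337, 242], [349, 227], [375, 237], [377, 249], [384, 249], [398, 223], [402, 194], [395, 193]]
top 656.0 [[275, 171], [243, 186], [220, 204], [228, 209], [276, 181]]
1.3 [[368.4, 219.2], [392.9, 176.5], [384.5, 183.0], [375.0, 199.4], [281.1, 181.1], [225.8, 213.7], [243.2, 204.2], [264.8, 191.5]]
1.4 [[374.2, 220.5], [398.4, 177.7], [390.9, 184.3], [381.5, 200.8], [278.1, 176.0], [222.7, 208.6], [239.7, 198.3], [261.3, 185.6]]
1.5 [[380.0, 222.4], [404.0, 179.2], [397.4, 186.1], [388.1, 202.7], [275.0, 170.9], [219.6, 203.5], [236.2, 192.5], [257.8, 179.8]]
1.6 [[385.9, 224.6], [409.5, 181.2], [403.8, 188.4], [394.7, 205.1], [272.0, 166.0], [216.6, 198.5], [232.8, 186.8], [254.3, 174.1]]
1.7 [[391.6, 227.2], [415.0, 183.6], [410.2, 191.2], [401.2, 208.0], [269.1, 161.2], [213.8, 193.6], [229.4, 181.2], [251.0, 168.6]]
25 [204.2 230.5] [416.2 256.2]
30 [201.6 227.9] [418.5 257.1]
35 [198.6 225.3] [421.1 258.1]
40 [195.3 222.8] [423.9 259.4]
45 [191.7 220.5] [427.  260.8]
```

```bash
python3 - <<'E'
from h import *
for n,f,win in(('scene','s11',(150,195,75,60)),('top','t11',(395,235,60,50))):
    im=cv2.imread(f'pics/{f}.png'); h=cv2.cvtColor(im,cv2.COLOR_BGR2HSV); x,y,w,hh=win
    m=np.zeros(im.shape[:2],np.uint8); m[y:y+hh,x:x+w]=(h[y:y+hh,x:x+w,1]<60)&(h[y:y+hh,x:x+w,2]>110)
    for k in cv2.findContours(m,0,1)[0]:
        if cv2.contourArea(k)>25: print(n,cv2.contourArea(k),cv2.approxPolyDP(k,1.5,True)[:,0].tolist())
E
```

```text
scene 272.5 [[197, 220], [193, 220], [174, 231], [166, 231], [160, 234], [163, 246], [173, 237], [193, 227]]
top 225.5 [[431, 256], [426, 264], [444, 280], [447, 275], [451, 274]]
```

Request:
arm_command([
  [-0.004,-0.003,-0.06,0],
  [-0.004,-0.003,-0.11,0],
  [-0.004,-0.003,-0.135,0],
  [-0.004,-0.003,-0.145,0],
  [-0.004,-0.003,-0.15,0],
  [-0.004,-0.003,-0.154,0],
  [-0.004,-0.003,-0.158,0],
  [-0.004,-0.003,-0.158,0],
])

```text
time: 15.2
tool_pos: [0.4251, -0.3116, 0.0701]
ee_rot: [3.139, 0.0, 0.979]
wrist_force: [-0.7, -0.5, -1.0]
width: 0.0178
finger_force: 30.0
```

Request:
arm_command([
  [0.001,-0.004,-0.002,0],
  [0.001,-0.004,-0.004,0],
  [0.001,-0.004,-0.006,0],
  [0.001,-0.004,-0.008,0],
  [0.001,-0.004,-0.008,0],
])

```text
time: 15.62
tool_pos: [0.4257, -0.3134, 0.0663]
ee_rot: [3.139, -0.001, 0.978]
wrist_force: [1.4, 2.4, 2.9]
width: 0.0179
finger_force: 30.0
```

Request:
arm_command([
  [0,0,0,0],
  [0,0,0,0],
  [0,0,0,0],
  [0,0,0,0],
  [0,0,0,0],
  [0,0,0,0],
], claw=0.5)

```text
time: 16.12
tool_pos: [0.4246, -0.3134, 0.0649]
ee_rot: [-3.141, 0.0, 0.978]
wrist_force: [0.5, -0.4, 0.3]
width: 0.0467
finger_force: 0.0
```

Request:
arm_command([
  [0,0,0.06,0],
  [0,0,0.14,0],
  [0,0,0.22,0],
  [-0.05,0.12,0.24,0],
  [-0.1,0.24,0.24,0],
  [-0.1,0.3,0.24,0],
  [-0.1,0.3,0.24,0],
], claw=0.1)

```text
time: 16.7
tool_pos: [0.3738, -0.1616, 0.1856]
ee_rot: [3.141, -0.001, 0.977]
wrist_force: [0.8, 0.4, -0.6]
width: 0.0846
finger_force: 0.0
```

```bash
python3 - <<'E'
from h import *
np.set_printoptions(precision=4,suppress=True)
s=robot.snapshot('scene')[:,:,::-1]; t=robot.snapshot('top')[:,:,::-1]; cv2.imwrite('pics/s12.png',s); cv2.imwrite('pics/t12.png',t)
for n,win in(('scene',(120,225,95,70)),('top',(395,245,80,75))):
  for im in(cv2.imread(f'pics/{n}0.png'),s if n=='scene' else t):
    h=cv2.cvtColor(im,cv2.COLOR_BGR2HSV); x,y,w,hh=win
    for nm,mm in(('steel',(h[...,1]<60)&(h[...,2]>110)),('black',h[...,2]<45)):
        m=np.zeros(im.shape[:2],np.uint8); m[y:y+hh,x:x+w]=mm[y:y+hh,x:x+w]
        k=max(cv2.findContours(m,0,1)[0],key=cv2.contourArea); r=cv2.minAreaRect(k); print(n,nm,np.round(r[0],1),np.round(r[1],1),round(r[2],1))
  
print(robot.get_obs()['tool_pos'])
E
```

```text
scene steel [186.6 258.8] [ 8.9 35.8] 69.2
scene black [155.4 272.1] [ 7.7 29.3] 66.4
scene steel [186.5 258.1] [ 8.5 36.7] 65.6
scene black [155.2 272.3] [ 7.7 28.8] 67.2
top steel [426.8 272.2] [32.5  9.9] 40.2
top black [449.2 291.8] [25.3  6.9] 40.2
top steel [426.8 271.8] [33.3  9.7] 39.8
top black [449.1 291.2] [26.4  6.9] 40.9
[ 0.3739 -0.16    0.1859]
```

Request:
arm_command([
  [0.03,0.62,0.04,-0.2],
  [0.03,0.62,0.04,-0.2],
  [0.03,0.62,0.04,-0.2],
  [0.03,0.62,0.04,-0.2],
  [0.03,0.62,0.04,-0.2],
  [0.03,0.62,0.04,-0.2],
  [0.03,0.62,0.04,-0.2],
  [0.03,0.62,0.04,-0.2],
], claw=0)

```text
time: 17.47
tool_pos: [0.3899, 0.1411, 0.2049]
ee_rot: [3.14, -0.001, 0.558]
wrist_force: [1.7, -1.0, -0.2]
width: 0.094
finger_force: 0.0
```

Request:
arm_command([
  [0.091,0.274,0,0],
  [0.091,0.274,0,0],
  [0.091,0.274,0,0],
  [0.091,0.274,0,0],
  [0.091,0.274,-0.04,0],
  [0.091,0.274,-0.1,0],
  [0.091,0.274,-0.14,0],
  [0.091,0.274,-0.14,0],
])

```text
time: 18.13
tool_pos: [0.4327, 0.275, 0.1288]
ee_rot: [-3.141, 0.011, 0.559]
wrist_force: [-0.6, -0.7, -0.7]
width: 0.0941
finger_force: 0.0
```

```bash
python3 - <<'E'
from h import *
np.set_printoptions(precision=4,suppress=True)
o=robot.get_obs(); print(o['tool_pos'],o['ee_rot'],o['joint_positions'])
im=cv2.imread('pics/scene0.png'); h=cv2.cvtColor(im,cv2.COLOR_BGR2HSV); m=((h[...,1]<70)*255).astype(np.uint8)
# silhouette check: predicted cup rim/bottom extremes for two candidate centres
ys,xs=np.where(m[150:200,380:425]>0); print('scene bbox',xs.min()+380,xs.max()+380,ys.min()+150,ys.max()+150)
t=cv2.imread('pics/top0.png'); ht=cv2.cvtColor(t,cv2.COLOR_BGR2HSV); mt=(ht[...,1]<70); yt,xt=np.where(mt[255:298,148:195]); print('top bbox',xt.min()+148,xt.max()+148,yt.min()+255,yt.max()+255)
a=np.linspace(0,2*np.pi,60)
for c in((.4356,.2841),(.433,.291),(.4345,.2875)):
  for n in('scene','top'):
    P=np.array([proj(n,[c[0]+.031*np.cos(q),c[1]+.031*np.sin(q),z]) for q in a for z in(0,.07)]); print(c,n,P.min(0).round(1),P.max(0).round(1))
E
```

```text
[0.4327 0.275  0.1288] [-3.141   0.0106  0.5593] [ 0.4559  0.0406  1.5726 -0.0005  1.5391  1.4675]
scene bbox 388 415 157 193
top bbox 155 188 262 289
(0.4356, 0.2841) scene [385.  157.4] [413.6 195.4]
(0.4356, 0.2841) top [156.9 261.9] [190.7 290.6]
(0.433, 0.291) scene [386.5 155.8] [415.2 193.7]
(0.433, 0.291) top [153.7 263.1] [187.7 291.7]
(0.4345, 0.2875) scene [385.8 156.7] [414.4 194.7]
(0.4345, 0.2875) top [155.3 262.4] [189.3 291.1]
```

Request:
arm_command([
  [0.001,0.021,0,0],
  [0.001,0.021,-0.04,0],
  [0.001,0.021,-0.1,0],
  [0.001,0.021,-0.16,0],
  [0.001,0.021,-0.2,0],
  [0.001,0.021,-0.215,0],
  [0.001,0.021,-0.215,0],
])

```text
time: 18.72
tool_pos: [0.4355, 0.2873, 0.0267]
ee_rot: [-3.141, 0.001, 0.559]
wrist_force: [0.5, 0.1, 0.2]
width: 0.0939
finger_force: 0.0
```

Request:
arm_command([
  [0,0,0,0],
  [0,0,0,0],
  [0,0,0,0],
  [0,0,0,0],
  [0,0,0,0],
  [0,0,0,0],
  [0,0,0,0],
  [0,0,0,0],
], claw=1)

```text
time: 19.38
tool_pos: [0.4359, 0.2879, 0.0284]
ee_rot: [-3.141, -0.002, 0.559]
wrist_force: [-2.1, 1.3, 5.7]
width: 0.0618
finger_force: 30.0
```

Request:
arm_command([
  [0,0,0.03,0],
  [0,0,0.09,0],
  [0,0,0.15,0],
  [0,-0.04,0.21,0],
  [0,-0.09,0.25,0],
  [0,-0.15,0.27,0],
  [0,-0.21,0.27,0],
  [0,-0.26,0.27,0],
])

```text
time: 20.05
tool_pos: [0.4354, 0.1552, 0.1624]
ee_rot: [3.14, -0.0, 0.559]
wrist_force: [-0.0, -0.4, -2.4]
width: 0.062
finger_force: 30.0
```

Request:
arm_command([
  [0,-0.06,0,0],
  [0,-0.12,0,0],
  [0,-0.18,0,0],
  [0,-0.24,0,0],
  [0,-0.28,0,0],
  [0.001,-0.31,0,0],
  [0.001,-0.32,0,0],
  [0.001,-0.32,0,0],
])

```text
time: 20.72
tool_pos: [0.4354, -0.0039, 0.1613]
ee_rot: [-3.141, 0.002, 0.557]
wrist_force: [0.1, 0.7, -1.8]
width: 0.0617
finger_force: 30.0
```

Request:
arm_command([
  [0,0,-0.04,0],
  [0,0,-0.08,0],
  [0,0,-0.115,0],
  [0,0,-0.129,0],
  [0.017,0.0106,-0.129,0],
  [0.039,0.0244,-0.129,0],
  [0.0594,0.0371,-0.129,0],
  [0.0594,0.0371,-0.129,0],
])

```text
time: 21.38
tool_pos: [0.4664, 0.0159, 0.0986]
ee_rot: [3.14, 0.003, 0.561]
wrist_force: [-3.7, -2.3, 0.0]
width: 0.0615
finger_force: 30.0
```

Request:
arm_command([
  [0.0068,0.0042,0,0],
  [0.0136,0.0085,0,0],
  [0.0204,0.0127,0,0],
  [0.0271,0.017,0,0],
  [0.0339,0.0212,0,0],
  [0.0407,0.0254,0,0],
  [0.0475,0.0297,0,0],
  [0.0526,0.0329,0,0],
])

```text
time: 22.05
tool_pos: [0.4929, 0.0303, 0.1001]
ee_rot: [3.136, 0.002, 0.559]
wrist_force: [-3.5, -5.1, 2.9]
width: 0.06
finger_force: 30.0
```

```bash
python3 - <<'E'
from h import *
np.set_printoptions(precision=4,suppress=True)
o=robot.get_obs(); print(o['tool_pos'],o['wrist_force'],o['wrist_torque'])
q=o['tool_pos']-C_; print(q@E_,q@F_)
E
```

```text
[0.4929 0.0303 0.1001] [-3.457  -5.1061  2.9489] [-1.2284  0.8686 -0.0293]
-0.08528630887116512 -0.0023905167419769613
```

```bash
cat >> h.py <<'E'
def cuppts(g,phi,hh,lat=0): # g pivot world, hh height on the cup axis (m)
    a=np.sin(phi)*E_+np.array([0,0,np.cos(phi)]); n=np.cos(phi)*E_-np.array([0,0,np.sin(phi)])
    return [g+(hh-.046)*a+.031*(np.cos(q)*n+np.sin(q)*F_) for q in np.linspace(0,2*np.pi,48)]
E
python3 - <<'E'
from h import *
np.set_printoptions(precision=1,suppress=True)
s=robot.snapshot('scene')[:,:,::-1]; t=robot.snapshot('top')[:,:,::-1]; cv2.imwrite('pics/s13.png',s); cv2.imwrite('pics/t13.png',t)
o=robot.get_obs(); g=o['tool_pos']+[0,0,.019]
for n,im,p in(('scene',s,'s12'),('top',t,'t12')):
    d=np.abs(im.astype(int)-cv2.imread(f'pics/{p}.png').astype(int)).sum(2)>50; h=cv2.cvtColor(im,cv2.COLOR_BGR2HSV)
    c=proj(n,g).astype(int); m=np.zeros(d.shape,np.uint8); sl=np.s_[c[1]-45:c[1]+45,c[0]-50:c[0]+50]
    m[sl]=(d&(h[...,1]<60)&(h[...,2]>95))[sl]
    print(n,c)
    for k in cv2.findContours(m,0,1)[0]:
        if cv2.contourArea(k)>20: print(' ',cv2.contourArea(k),cv2.boundingRect(k),cv2.approxPolyDP(k,2,True)[:,0].tolist())
    for ph in(0,.6,1.15):
        P=np.array([proj(n,x) for x in cuppts(g,ph,.07)]);Q=np.array([proj(n,x) for x in cuppts(g,ph,0)]); print(ph,'mouth',P.min(0),P.max(0),'bottom',Q.min(0),Q.max(0))
E
```

```text
scene [326 207]
  661.0 (293, 171, 52, 55) [[344, 171], [334, 182], [336, 195], [330, 203], [325, 202], [322, 209], [319, 209], [317, 204], [301, 198], [299, 201], [296, 200], [293, 194], [295, 200], [301, 204], [298, 213], [305, 223], [321, 224], [324, 214], [334, 208], [336, 184]]
  65.5 (332, 162, 11, 12) [[342, 162], [332, 163], [332, 173]]
0 mouth [311.7 189.8] [341.  211.2] bottom [311.5 211.5] [339.5 232.7]
0.6 mouth [319.6 190.3] [344.2 217.5] bottom [302.9 202.5] [326.8 228.7]
1.15 mouth [327.5 193.7] [343.1 222.8] bottom [300.3 193.2] [316.5 221.4]
top [285 249]
  389.5 (267, 255, 36, 30) [[301, 284], [302, 255], [301, 258], [282, 263], [280, 261], [283, 260], [276, 261], [267, 256], [272, 267], [279, 266], [289, 276], [300, 275]]
0 mouth [270.4 234.2] [299.8 263.5] bottom [272.1 237.6] [300.  265.4]
0.6 mouth [268.1 231.6] [295.8 255.8] bottom [278.7 249.5] [305.4 273.2]
1.15 mouth [267.4 232.4] [292.8 249.1] bottom [283.1 258.5] [308.2 275.6]
```

Request:
arm_command([
  [0.0085,0.0053,0,0],
  [0.017,0.0106,0,0],
  [0.0204,0.0127,0.008,0],
  [0.0305,0.0191,0.014,0],
  [0.0441,0.0276,0.016,0],
  [0.0577,0.036,0.016,0],
  [0.0712,0.0445,0.016,0],
  [0.0814,0.0509,0.016,0],
])

```text
time: 22.82
tool_pos: [0.5345, 0.0587, 0.1063]
ee_rot: [3.141, -0.003, 0.56]
wrist_force: [-1.1, -1.1, 1.1]
width: 0.0598
finger_force: 30.0
```

```bash
cat > cupchk.py <<'E'
from h import *; import sys
np.set_printoptions(precision=1,suppress=True)
s=robot.snapshot('scene')[:,:,::-1]; t=robot.snapshot('top')[:,:,::-1]; v=sys.argv[1]; cv2.imwrite(f'pics/s{v}.png',s); cv2.imwrite(f'pics/t{v}.png',t)
o=robot.get_obs(); g=o['tool_pos']+[0,0,.019]; q=1000*(o['tool_pos']-C_); print(q@E_,q@F_,q[2],o['wrist_force'],o['width']*1000)
for n,im,p in(('scene',s,'s12'),('top',t,'t12')):
    d=np.abs(im.astype(int)-cv2.imread(f'pics/{p}.png').astype(int)).sum(2)>50; h=cv2.cvtColor(im,cv2.COLOR_BGR2HSV)
    c=proj(n,g).astype(int); m=np.zeros(d.shape,np.uint8); sl=np.s_[c[1]-45:c[1]+45,c[0]-50:c[0]+50]
    m[sl]=(d&(h[...,1]<60)&(h[...,2]>95))[sl]
    print(n,c)
    for k in cv2.findContours(m,0,1)[0]:
        if cv2.contourArea(k)>20: print(' ',cv2.contourArea(k),cv2.approxPolyDP(k,2,True)[:,0].tolist())
    for ph in map(float,sys.argv[2:]):
        P=np.array([proj(n,x) for x in cuppts(g,ph,.07)]);Q=np.array([proj(n,x) for x in cuppts(g,ph,0)]); print(ph,'mouth',P.min(0),P.max(0),'bottom',Q.min(0),Q.max(0))
E
python3 cupchk.py 14 1.15 1.4 1.6 1.9
```

```text
-34.57263206458485 -0.3787514936978731 106.6988353678636 [-0.5  0.5  4.3] 59.39931786739233
scene [347 213]
  139.0 [[354, 207], [349, 208], [347, 214], [342, 216], [336, 226], [344, 230], [345, 219], [354, 214]]
  263.5 [[315, 200], [312, 206], [313, 213], [321, 223], [332, 208], [340, 211], [335, 223], [342, 211], [325, 204], [320, 207]]
  47.0 [[367, 176], [360, 181], [356, 193], [358, 194]]
  60.5 [[364, 168], [356, 168], [356, 179]]
1.15 mouth [350.  198.8] [364.9 228.3] bottom [321.7 198.1] [337.3 226.7]
1.4 mouth [352.1 201.2] [364.  229.9] bottom [321.9 194.3] [334.6 222.5]
1.6 mouth [352.1 203.4] [364.1 230.8] bottom [321.9 191.9] [334.4 219. ]
1.9 mouth [349.5 206.8] [365.2 231.5] bottom [321.7 189.2] [337.3 213.9]
top [272 230]
  509.0 [[251, 230], [259, 245], [263, 243], [266, 247], [263, 249], [267, 245], [276, 261], [287, 263], [287, 274], [287, 238], [283, 238], [284, 232], [280, 237], [270, 241], [259, 236], [269, 237], [277, 234], [267, 237]]
1.15 mouth [254.5 212.8] [279.9 229. ] bottom [270.5 239.3] [295.5 255.9]
1.4 mouth [254.5 213.1] [279.4 227.9] bottom [271.2 240.9] [296.  255.9]
1.6 mouth [254.5 212.9] [279.4 228.3] bottom [271.1 240.6] [296.  255.9]
1.9 mouth [254.6 212.2] [280.1 230.7] bottom [269.9 237.5] [295.6 255.8]
```

```bash
python3 - <<'E'
from h import *
im=cv2.imread('pics/s14.png'); d=np.abs(im.astype(int)-cv2.imread('pics/s12.png').astype(int)).sum(2); h=cv2.cvtColor(im,cv2.COLOR_BGR2HSV)
for y in range(176,240,2):
    print(y,''.join('.' if d[y,x]<40 else (chr(48+h[y,x,2]//26) if h[y,x,1]<70 else 'w') for x in range(296,384)))
h0=cv2.cvtColor(cv2.imread('pics/scene0.png'),cv2.COLOR_BGR2HSV); print('cup',h0[[175,180,185],[395,400,405]].tolist())
E
```

```text
176 ......................................ww22222222wwwwwwwww233344432ww3444wwwwww..........
178 ....................................www21111111111122222223343332ww34443wwwww...........
180 ...................................ww2211wwwwwww11111111222333223w4444wwwwww............
182 .................................www2212wwwwwwwwwwwww1111122222344444w..................
184 ...............................wwww21123ww.........wwww2122222334444w...................
186 ..............................ww2111112www...........ww22212233444w.....................
188 .......................wwwwwww222221112222wwwww.....ww22111123444w......................
190 ......................www21212222221222212222222wwwww21111123444w.......................
192 ....................www2222222222122222221222222222222111123444w........................
194 ....................ww22222221222221221222222222222221111222233w........................
196 ...................www1122222222222221222212222221221111122112ww........................
198 ...................www1111122222222222222222222222122212111112ww.........
[... 1224 characters left out ...]

226 ........................................3333334443......................................
228 ........................................333333444.......................................
230 .............................................3344.......................................
232 ........................................................................................
234 ........................................................................................
236 ........................................................................................
238 ........................................................................................
cup [[15, 15, 104], [17, 18, 100], [17, 18, 98]]
```

Request:
arm_command([
  [0,0,0.014,0],
  [0,0,0.028,0],
  [0.0136,0.0085,0.028,0],
  [0.0271,0.017,0.028,0],
  [0.0373,0.0233,0.028,0],
  [0.0373,0.0233,0.02,0],
  [0.0373,0.0233,0.012,0],
  [0.0373,0.0233,0.004,0],
])

```text
time: 23.58
tool_pos: [0.5519, 0.0697, 0.1073]
ee_rot: [-3.141, -0.002, 0.559]
wrist_force: [3.6, 2.8, 6.7]
width: 0.0596
finger_force: 30.0
```

```bash
python3 cupchk.py 15 | head -1; python3 - <<'E'
from h import *
im=cv2.imread('pics/s15.png'); d=np.abs(im.astype(int)-cv2.imread('pics/s12.png').astype(int)).sum(2); h=cv2.cvtColor(im,cv2.COLOR_BGR2HSV)
for y in range(186,244,2):
    print(y,''.join('.' if d[y,x]<40 else (chr(48+h[y,x,2]//26) if h[y,x,1]<70 else 'w') for x in range(300,384)))
o=robot.get_obs(); g=o['tool_pos']+[0,0,.0235]
for ph in(1.27,1.5,1.8):
    print(ph,[np.array([proj('scene',x) for x in cuppts(g,ph,hh-.02)]).round(0).astype(int)[[0,12,24,36]].tolist() for hh in(0,.07)])
E
```

```text
-14.650941479242075 -0.1716363682149904 107.76341156131275 [ 1.  -0.3  1.5] 59.762970811843175
186 .......................................www1112www.....wwwwwww1111212334444w.........
188 ....................................www221112ww............ww212222234444w..........
190 ...............................wwwwww221211122wwww.........ww22111234444w...........
192 .............................ww2222222212111122222wwwww...ww21111123444w............
194 ............................ww22222222222222222222222222www2111112444w..............
196 ..........................www222222222122222222222222222222111112334ww..............
198 ..........................ww2222222212222222222222222222112111122222w...............
200 ..........................ww111112222221222222222222221222221222211ww...............
202 ........................ww32111111122212222221222222222221122212211ww...............
204 ......................w665433222111111111112121222.2222222221111111ww...............
206 .....................w666654333333322211111111112.3......22111ww112w................
208 .....................w
[... 1191 characters left out ...]
............................
236 ....................................................................................
238 ....................................................................................
240 ....................................................................................
242 ....................................................................................
1.27 [[[333, 221], [335, 201], [325, 201], [323, 221]], [[361, 225], [364, 205], [355, 204], [353, 226]]]
1.5 [[[329, 215], [334, 196], [327, 196], [322, 216]], [[358, 225], [364, 205], [358, 205], [352, 226]]]
1.8 [[[326, 208], [336, 190], [332, 191], [323, 210]], [[354, 224], [364, 205], [362, 208], [352, 226]]]
```

Request:
arm_command([
  [0,0,-0.006,0],
  [0,0,-0.012,0],
  [0,0,-0.018,0],
  [0,0,-0.024,0],
  [0,0,-0.03,0],
  [0,0,-0.036,0],
  [0,0,-0.042,0],
  [0,0,-0.046,0],
])

```text
time: 24.35
tool_pos: [0.5613, 0.073, 0.0944]
ee_rot: [3.133, -0.027, 0.561]
wrist_force: [11.0, 11.5, 20.4]
width: 0.0597
finger_force: 30.1
```

```bash
cat > asc.py <<'E'
from h import *; import sys
v=sys.argv[1]; s=robot.snapshot('scene')[:,:,::-1]; cv2.imwrite(f'pics/s{v}.png',s); cv2.imwrite(f'pics/t{v}.png',robot.snapshot('top')[:,:,::-1])
o=robot.get_obs(); q=1000*(o['tool_pos']-C_); print((q@E_).round(1),(q@F_).round(1),q[2].round(1),o['wrist_force'].round(1),o['width'].round(4))
im=s; d=np.abs(im.astype(int)-cv2.imread('pics/s12.png').astype(int)).sum(2); h=cv2.cvtColor(im,cv2.COLOR_BGR2HSV)
for y in range(int(sys.argv[2]),int(sys.argv[3]),2):
    print(y,''.join('.' if d[y,x]<40 else (chr(48+h[y,x,2]//26) if h[y,x,1]<70 else 'w') for x in range(300,384)))
g=o['tool_pos']+[0,0,.0235]
for ph in map(float,sys.argv[4:]):
    print(ph,[np.array([proj('scene',x) for x in cuppts(g,ph,hh-.02)]).round(0).astype(int)[[0,12,24,36]].tolist() for hh in(0,.07)])
E
python3 asc.py 16 190 246 1.27 1.5 1.8 2
```

```text
Traceback (most recent call last):
  File "asc.py", line 3, in <module>
    o=robot.get_obs(); q=1000*(o['tool_pos']-C_); print((q@E_).round(1),(q@F_).round(1),q[2].round(1),o['wrist_force'].round(1),o['width'].round(4))
                                                                                                                                ^^^^^^^^^^^^^^^^
AttributeError: 'float' object has no attribute 'round'
```

```bash
sed -i "s/o\['width'\].round(4)/o['width']/" asc.py; python3 asc.py 16 190 246 1.27 1.5 1.8 2
```

```text
-4.7 -2.3 94.4 [10.9 10.7 17.5] 0.06028014015844565
190 ............................................w2111wwwwwwwww11111112222222344444w..ww.
192 ..........................................ww2111wwww....wwwwwww1112212234444ww......
194 .......................................www221112ww...........www22212233444ww.......
196 .....................................www21211122wwww.....ww...ww2111233444w.........
198 ................................ww222222222111222222wwwww666ww32111123444w..........
200 .............................wwww222222222222212222122222223221111123444w...........
202 ..........................ww6642222222222222222221222221212221111122344w............
204 .........................w776422222222222222222222222222222221111221223w............
206 ........................ww776421111122222211222222..1..212222112122211ww............
208 ........................w6765311111112222212222222.2..1.1....1222211113w............
210 ........................w6665432222111111111112212............1.1111112.............
212 ........................w66655......32221111111111............111
[... 1164 characters left out ...]
............
240 .....................................................5555...........................
242 ....................................................................................
244 ....................................................................................
1.27 [[[336, 227], [339, 207], [329, 207], [327, 228]], [[365, 232], [367, 211], [358, 211], [356, 232]]]
1.5 [[[332, 222], [338, 202], [331, 203], [326, 223]], [[362, 231], [368, 211], [362, 212], [356, 232]]]
1.8 [[[329, 214], [339, 196], [336, 198], [326, 217]], [[358, 230], [368, 212], [366, 214], [356, 233]]]
2.0 [[[329, 210], [341, 193], [341, 196], [328, 213]], [[355, 229], [367, 212], [368, 216], [355, 233]]]
```

Request:
arm_command([
  [0.0085,0.0053,0,0],
  [0.017,0.0106,-0.002,0],
  [0.0237,0.0148,-0.006,0],
  [0.0288,0.018,-0.012,0],
  [0.0305,0.0191,-0.018,0],
  [0.0305,0.0191,-0.022,0],
  [0.0305,0.0191,-0.022,0],
  [0.0305,0.0191,-0.022,0],
])

```text
time: 25.22
tool_pos: [0.5692, 0.0803, 0.0751]
ee_rot: [3.141, -0.007, 0.56]
wrist_force: [6.9, 5.5, 6.4]
width: 0.0599
finger_force: 30.0
```

```bash
python3 asc.py 17 200 244 1.5 1.8 2
```

```text
5.9 -0.4 75.2 [7.  6.  6.9] 0.06004749893311852
200 ...............................................www2111wwww.wwwwwwwww11112222234444w.
202 .............................................www2211124w.........wwww111112234444w..
204 .....................................w.....www21221112.....66wwww..w211111234444w...
206 .................................ww88865wwww222121112.....45667666.32221112344ww....
208 ...............................w788886422222222222.2..1.1.......2222211112444w......
210 ..............................w788876.22222222222....2...2....2.1.11111123444.......
212 .............................w678875.212222222222222......2..12....11111...23.......
214 .............................567776.2112222222222..1.....1.....1...111222211........
216 .............................566665.21111112..222.2.1..1...22..1.......11111........
218 ............................4566655.222111111111122........2..1....212.111112.......
220 ............................4455555.433...2211111111111............2111w111.........
222 .............................45555.44......3.....111111111.1.1.2..211
[... 520 characters left out ...]
333334444334.................
236 ....................................................5433333344455555................
238 ....................................................54333333445.....................
240 ....................................................4433333345......................
242 ...................................................54433333345......................
1.5 [[[337, 228], [342, 209], [336, 210], [330, 230]], [[366, 238], [372, 218], [366, 219], [360, 239]]]
1.8 [[[334, 221], [343, 203], [341, 205], [331, 224]], [[362, 237], [372, 219], [370, 221], [360, 240]]]
2.0 [[[333, 217], [346, 200], [345, 204], [333, 220]], [[359, 235], [372, 219], [372, 223], [360, 240]]]
```

Request:
arm_command([
  [0,0,-0.006,0],
  [0,0,-0.012,0],
  [0,0,-0.018,0],
  [0,0,-0.018,0],
  [0,0,-0.018,0],
  [0,0,-0.018,0],
  [0,0,-0.018,0],
])

```text
time: 25.9
tool_pos: [0.5706, 0.0813, 0.0669]
ee_rot: [3.14, -0.011, 0.56]
wrist_force: [9.4, 7.4, 6.3]
width: 0.0597
finger_force: 30.0
```

```bash
python3 asc.py 18 200 246 1.8 2 2.1
```

```text
7.6 -0.3 66.9 [8.6 7.4 5.3] 0.05997626553441152
200 ...................................................ww211www1111111111222333333ww4444
202 ..................................................32212wwwwwwwwww1111112222223w4444w
204 ..............................................5....111233......wwwwww111221233444ww.
206 ..................................ww7888888875322.111....3444......ww11222223444w...
208 ................................w68888888776.32221111...34556677766.32211123444w....
210 ...............................56788887532222122211........345666543.2111234444.....
212 ...............................5788886422222221222.1.................1112.44.4......
214 ..............................4678775.22233222212........2.....2...21111..33........
216 ..............................567765.212222222222.....12121.2.....1.111.2...........
218 ..............................56665.21111222.2222..........2...1.1.22...2.111.......
220 .............................44555532111111122222.....2..1..2..2...212.121111.......
222 ..............................4555.433..2211111111112..2........3...1
[... 609 characters left out ...]
33333344433445...............
238 ....................................................5443333334444445................
240 ....................................................54433333345.....................
242 ....................................................54333333345.....................
244 ....................................................54333334445.....................
1.8 [[[334, 224], [344, 206], [341, 208], [332, 226]], [[362, 239], [372, 222], [370, 224], [360, 242]]]
2.0 [[[334, 219], [346, 203], [346, 207], [333, 223]], [[360, 238], [372, 222], [373, 226], [360, 242]]]
2.1 [[[334, 217], [348, 202], [348, 206], [335, 222]], [[359, 237], [372, 222], [374, 227], [360, 242]]]
```

Request:
arm_command([
  [0,0,0.024,0],
  [0,0,0.048,0],
  [0,0,0.07,0],
  [0,0,0.09,0],
  [0,0,0.09,0],
  [0,0,0.09,0],
])

```text
time: 26.5
tool_pos: [0.5665, 0.0785, 0.1099]
ee_rot: [3.141, 0.0, 0.559]
wrist_force: [-0.6, 0.5, -1.4]
width: 0.0599
finger_force: 30.0
```

```bash
python3 - <<'E'
from h import *
f=[]
for i in range(6): robot.snapshot('top'); f.append(robot.get_obs()['wrist_force'])
print(np.mean(f,0),np.std(f,0))
E
python3 asc.py 19 186 240 1.8 2 2.1
```

```text
[-0.02119292 -0.00437449 -1.92003545] [0.36253648 0.52232331 0.36832735]
2.6 -0.2 109.2 [ 0.4  0.7 -2.5] 0.05985699191148658
186 .................................................ww2111wwwwwwwww1111111222322www4444
188 ................................................ww2112wwww...wwwwwwww1112222234444ww
190 .............................................www22112ww...........www112212233444w..
192 ..................................ww777www.ww22211112www.....www...ww22111233444w...
194 ................................w788886432222222211112222www5677766422211123444w....
196 ..............................w78888753222222222222222222122223333322111123444w.....
198 .............................ww7888742222221222222222222212221222221111123444w......
200 .............................w7787642222222222222222212221122222222111122223ww......
202 .............................67776531111222222212222222222222222221211122222ww......
204 ............................w66666421w1111122222222212212222222221222211211www......
206 ............................w666654332211111111111.....21122222222222111111ww....
[... 1042 characters left out ...]
33..3433.....................
232 ...................................................5433333344.......................
234 ....................................................5544443445......................
236 .........................................................5555.......................
238 ....................................................................................
1.8 [[[333, 210], [343, 192], [340, 194], [330, 212]], [[362, 226], [372, 208], [370, 210], [360, 229]]]
2.0 [[[333, 205], [345, 189], [345, 192], [332, 209]], [[359, 225], [372, 208], [372, 212], [359, 229]]]
2.1 [[[333, 203], [347, 187], [347, 191], [333, 207]], [[358, 224], [372, 208], [373, 213], [359, 229]]]
```

```bash
python3 - <<'E'
from h import *
o=robot.get_obs(); T=o['tool_pos']
for zo in(.019,.024):
  for sl in(.02,.025):
    for ph in(1.3,1.5,1.7,1.9,2.1):
      P=np.array([proj('scene',x) for x in cuppts(T+[0,0,zo],ph,-sl)]); M=np.array([proj('scene',x) for x in cuppts(T+[0,0,zo],ph,.07-sl)]); i=P[:,0].argmin()
      print(zo,sl,ph,'left',P[i].round(1),'top',P[P[:,1].argmin()].round(1),'low',P[P[:,1].argmax()].round(1),'mouth low',M[M[:,1].argmax()].round(1),'right',M[M[:,0].argmax()].round(1))
im=cv2.imread('pics/s19.png'); h=cv2.cvtColor(im,cv2.COLOR_BGR2HSV)
print([ (y,h[y,326:346,2].tolist()) for y in (194,200,206,212)])
E
```

```text
0.019 0.02 1.3 left [329.4 218. ] top [338.1 199.4] low [334.  227.8] mouth low [363.4 233.1] right [371.9 213.2]
0.019 0.02 1.5 left [329.4 218.7] top [339.4 195.3] low [331.4 223.1] mouth low [361.5 232.9] right [371.5 208.7]
0.019 0.02 1.7 left [329.4 217.5] top [341.8 191.8] low [330.  218.4] mouth low [359.6 232.4] right [372.2 206.3]
0.019 0.02 1.9 left [329.6 214. ] top [345.4 189. ] low [329.6 214. ] mouth low [357.8 231.7] right [373.6 206.9]
0.019 0.02 2.1 left [330.5 209.3] top [349.3 186.9] low [331.1 210. ] mouth low [356.6 231. ] right [375.3 208.9]
0.019 0.025 1.3 left [327.3 217.6] top [336.1 199. ] low [331.9 227.5] mouth low [361.2 232.7] right [369.8 212.9]
0.019 0.025 1.5 left [327.2 218. ] top [337.2 194.6] low [329.3 222.4] mouth low [359.4 232.2] right [369.3 208. ]
0.019 0.025 1.7 left [327.3 216.5] top [339.7 190.8] low [327.9 217.4] mouth low [357.5 231.4] right [370.  205.3]
0.019 0.025 1.9 left [327.6 212.7] top [343.4 187.7] low [327.6 212.7] mouth low [355.8 230.4] right [371.6 205.6]
0.019 0.025 2.1 left [328.7 207.8] top [347.5 185.4] low [329.3 208.5]
[... 896 characters left out ...]
low [328.  215.8] mouth low [357.7 229.8] right [370.2 203.7]
0.024 0.025 1.9 left [327.7 211.1] top [343.5 186. ] low [327.7 211.1] mouth low [355.9 228.9] right [371.8 204. ]
0.024 0.025 2.1 left [328.8 206.2] top [347.6 183.7] low [329.4 206.9] mouth low [355.  227.9] right [373.7 205.8]
[(194, [173, 170, 167, 169, 166, 169, 178, 197, 217, 229, 227, 209, 166, 114, 81, 76, 71, 66, 56, 53]), (200, [151, 153, 154, 163, 185, 204, 209, 204, 177, 118, 64, 54, 54, 67, 74, 68, 57, 55, 52, 52]), (206, [160, 161, 159, 157, 157, 160, 156, 140, 113, 88, 78, 65, 60, 49, 42, 38, 37, 38, 42, 43]), (212, [178, 178, 165, 144, 130, 131, 129, 129, 119, 106, 104, 103, 112, 112, 102, 96, 101, 100, 100, 101])]
```

```bash
python3 - <<'E'
from h import *
np.set_printoptions(precision=3,suppress=True)
f=[];t=[]
for i in range(10): im=robot.snapshot('scene' if i else 'top'); o=robot.get_obs(); f.append(o['wrist_force']); t.append(o['wrist_torque']); 
f=np.array(f);t=np.array(t);print(f.mean(0),f.std(0)/3,t.mean(0),t.std(0)/3,'torque E,F:',t.mean(0)@E_,t.mean(0)@F_,o['time'])
# candidate balls: dark/bright small changes inside case as seen from scene
im=im[:,:,::-1]; d=np.abs(im.astype(int)-cv2.imread('pics/s12.png').astype(int)).sum(2)
for p in((0,0),(.05,.05),(-.05,.05),(.05,-.05),(-.05,-.05)): print(p,proj('scene',W(*p,.012)).round(0),proj('scene',W(*p,.09)).round(0))
for y in range(206,262,2): print(y,''.join('.' if d[y,x]<25 else str(min(9,im[y,x].max()//26)) for x in range(336,404)))
E
```

```text
[-0.004  0.05  -2.053] [0.148 0.161 0.233] [0.005 0.059 0.014] [0.013 0.009 0.006] torque E,F: 0.03605417522415568 0.04755796606247251 27.4
(0, 0) [359. 252.] [362. 229.]
(0.05, 0.05) [388. 244.] [392. 222.]
(-0.05, 0.05) [348. 229.] [350. 206.]
(0.05, -0.05) [371. 276.] [374. 254.]
(-0.05, -0.05) [330. 260.] [331. 237.]
206 322211111111111212221222212122212211111246..........................
208 433333222111111111112...21222222111111246...........................
210 .32233333....221111111111122221212222235............................
212 ...33334.33333333...111111111111...212..............................
214 44.443.3333333333333333..111111.4554332.............................
216 4.44443343334333333433333333233456653...............................
218 3333.3433333333333333333333333345653................................
220 333.3333333333333333333333333334443.................................
222 ...........3333333333333344433333...................................
224 ................33333333444333332...................................
226 ...............3333333334433...............
[... 566 characters left out ...]
...........................................
244 ......................................6.............................
246 ....................................................................
248 ....................................................................
250 ....................................................................
252 ....................................................................
254 ....................................................................
256 ....................................................................
258 ....................................................................
260 ....................................................................
```

Request:
arm_command([
  [0.0034,0.0021,-0.024,0],
  [0.0051,0.0032,-0.052,0],
  [0.0068,0.0042,-0.076,0],
  [0.0102,0.0064,-0.088,0],
  [0.0119,0.0074,-0.1,0],
  [0.0144,0.009,-0.112,0],
  [0.0161,0.0101,-0.124,0],
  [0.017,0.0106,-0.132,0],
])

```text
time: 28.07
tool_pos: [0.577, 0.0847, 0.0447]
ee_rot: [3.14, -0.004, 0.56]
wrist_force: [4.1, 2.5, 3.4]
width: 0.0602
finger_force: 30.0
```

```bash
sed -i 's/range(300,384)/range(310,390)/; s/\.0235\]/.05]/' asc.py; python3 asc.py 20 196 246 1.6 1.8 2
```

```text
14.8 -0.7 44.4 [5.5 2.4 1.1] 0.059936960732212025
196 ..................................................w3221wwwwwww1w111www1111123323
198 .................................................w44321wwwww1www1112345543332235
200 ................................................w544321wwwwwwwww123467875432235.
202 ................................................w44332wwwwwwwwww12345665432ww4..
204 ...............................................3333322wwwwwwwwww1233444432w33...
206 ...............................................2212222222wwwwww123334443223443..
208 ...............................................111111111112222222333333ww4444...
210 .............................................2.1wwww111111111112223333ww4445....
212 ...............................554...........112.......11111111112222334445.....
214 ...........................467888777764....211..33333.......111112.2..44........
216 .........................46789999888864..11111.45566777666543.12.11.3445........
218 ........................4688898875443..2..1112....34567776543...1123445.........
220 .......................457
[... 689 characters left out ...]
334333333332221111111111122332...............
238 .........................333..44443334333333333333322211111234..................
240 .............................333333333333333333333333333323345..................
242 ..............................55555544444444443333333332333445..................
244 ............................................554333333333333445..................
1.6 [[[339, 229], [346, 210], [341, 211], [334, 230]], [[368, 240], [375, 221], [371, 223], [364, 242]]]
1.8 [[[337, 224], [347, 206], [344, 208], [335, 227]], [[365, 239], [375, 222], [374, 224], [364, 242]]]
2.0 [[[337, 219], [349, 203], [349, 207], [336, 223]], [[363, 238], [375, 222], [376, 226], [363, 242]]]
```

```bash
python3 - <<'E'
from h import *
im=cv2.imread('pics/s20.png').astype(int); rb=im[...,2]-im[...,0]; V=im.max(2)
# B=bluish grey, c=warm/neutral light, d=dark neutral, W=wood
for y in range(194,252,2):
    print(y,''.join('W' if rb[y,x]>45 else ('d' if V[y,x]<80 else ('b' if rb[y,x]<-8 else ('c' if rb[y,x]>2 else 'n'))) for x in range(318,400)))
E
```

```text
194 WWWWWWWWWWWWWWWWWWWWWWWWWWWWWWWWWWWWWWWWWWcdddddddddddddddddddddddddddddnnnnnnnnnn
196 WWWWWWWWWWWWWWWWWWWWWWWWWWWWWWWWWWWWWWWWWWccddddddddddddddddddddddddccdnnnnnnnnnnn
198 WWWWWWWWWWWWWWWWWWWWWWWWWWWWWWWWWWWWWWWWWWcccdddddddddddddddccccccccddnnnnnnnnnnnn
200 WWWWWWWWWWWWWWWWWWWWWWWWWWWWWWWWWWWWWWWWWccccdddddddddddddcccccccccddnnnnnnnnnnbnn
202 WWWWWWWWWWWWWWWWWWWWWWWWWWWWWccnccccWWWWcccccdddddddddddddccccccccddccnnnnnnnnnnnn
204 WWWWWWWWWWWWWWWWWWWWWWWWWWWWccnnddnnncccccccdddcddddddddddcccccccddccccccnnnnnnnnn
206 WWWWWWWWWWWWWWWWWWWWWWWWWWWcnnndddddddddddddddddddddddddddccccccddccncnnnnnnnnnnnn
208 WWWWWWWWWWWWWWWWWWWWWWWWWccnnndddddddddddddddddddddddddddccccccccccnnnnnnnnnnnnnnn
210 WWWWWWWWWWWWWccnncccWWWWcnnnndddddddddddddddddddddddddddddccccccccnnbbbnnnnnnnnnnn
212 WWWWWWWWWWWWcnnnnnnnnnnnnnnnnndddddddddddddddddddddddddddddddccccnnbbbnnnnnnnnnnnn
214 WWWWWWWWWWccnnnnnnnnnnnnccccccndddddddddnnnnnddddddddddddddddnnnnbbbnnnnnnnnnnnnnc
216 WWWWWWWWWccnnnnnnnnccnncnccccccddddddddnccnnncccccnccdddddddnnnnbbbnnnnnnnnnnnnnnc
218 WWWWWWWWcnnnnnnnnncnncncccncndddddddddddddnnncccncnc
[... 722 characters left out ...]
WWWW
236 WWWWWWWWcnnndnncccccccccccccccccccccccddddddddddddddddccddddddnnddnnnnnnnnnncdcWWW
238 WWWWWWccnnnndnnnnccccccccccccccccccccccccccdddddddddccnbbbbnndnnddnnnnnnnnnndddddd
240 WWWWWWcbbnnnnnnnnncccccccccccccccccccccccccccccccdcccnbbbbbbndddddnnnnnnnnnddddddd
242 WWWWWWcnnnnbbbnnnnnnbbbbbbnnnnnnnnnncccccccccccdccccnnbbbbbbddnddnnnnnnnnndddddddd
244 WWWWWcddddddnnnnbbbbbbbbbbbbbbbbbbbbbnncccccccccccccnnbbbbbndddddnnnnnnnnndddddddd
246 WWWWcddddddddddddnnnbbbbbbbbbbbbbbbbbnnccccccccccncnnbbbbbbndddddnnnnnnndddddddddW
248 WWWdddddddddddddddddddnnnbbbbbbbbbbbbnnccccccccnbbbbbbbbbbbndnndnnnnnnndddddddddWW
250 WWdddddddddddddddddddddddddnnnbbbbbbbnncccccccnnbbbbbbbbbbbndddnnnnnnndddddddddWWW
```

The balls are still in the cup: the weight hasn't changed, and the tilt is only about 75 degrees because the bottom slipped inside the front wall. I'll lift out and roll the cup over the rim from further back.

Request:
arm_command([
  [0,0,0.06,0],
  [0,0,0.12,0],
  [0,0,0.154,0],
  [-0.0339,-0.0212,0.154,0],
  [-0.0617,-0.0386,0.154,0],
  [-0.0617,-0.0386,0.154,0],
  [-0.0617,-0.0386,0.154,0],
])

```text
time: 28.75
tool_pos: [0.5431, 0.0644, 0.1199]
ee_rot: [-3.141, 0.002, 0.558]
wrist_force: [0.5, -0.4, -1.9]
width: 0.0605
finger_force: 30.0
```

```bash
cat > cmap.py <<'E'
from h import *; import sys
v,x0,x1,y0,y1=sys.argv[1],*map(int,sys.argv[2:6])
s=robot.snapshot('scene')[:,:,::-1]; cv2.imwrite(f'pics/s{v}.png',s); im=s.astype(int)
o=robot.get_obs(); q=1000*(o['tool_pos']-C_); print((q@E_).round(1),(q@F_).round(1),q[2].round(1),o['wrist_force'].round(1),o['width'],o['time'])
d=np.abs(im-cv2.imread('pics/s12.png').astype(int)).sum(2); rb=im[...,2]-im[...,0]; V=im.max(2)
for y in range(y0,y1,2):
    print(y,''.join('.' if d[y,x]<30 else ('W' if rb[y,x]>45 else ('d' if V[y,x]<75 else ('b' if rb[y,x]<-8 else 'c'))) for x in range(x0,x1)))
for ph in map(float,sys.argv[6:]):
    P=np.array([proj('scene',x) for x in cuppts(o['tool_pos']+[0,0,.038],ph,-.025)]); M=np.array([proj('scene',x) for x in cuppts(o['tool_pos']+[0,0,.038],ph,.045)])
    print(ph,[A[i].round().astype(int).tolist() for A in(P,M) for i in(A[:,0].argmin(),A[:,1].argmin(),A[:,1].argmax(),A[:,0].argmax())])
E
python3 cmap.py 21 300 380 170 232 1.1 1.3 1.5
```

```text
-24.0 -0.1 119.9 [ 1.1  0.5 -0.8] 0.06014493102119724 28.8
170 .........................................Wcccccddddddddddddddccccccccddcccdddddd
172 ........................................WcddddddddccddddddddccccccccddccccWWdddW
174 ......................................WWcdddddddddddddddddddccccccddddccccccddWW
176 .....................................WWdddddddddddddddddddddcccccccccccccccdWWW.
178 ....................................WcddddddWWWWcddddddddddddddddcccccccWWWWW...
180 .................................WWWcdddddcWW....WWWWWddddddddddccccccWW........
182 ...............................WWcdddddddWW............WcddddddccccccW..........
184 .......................WWWWWWWWWcddddddddcWWWW.....WW..WcddddddcccccW...........
186 .....................WWccccdddddddddddddddddddccccccccccddddddcccccW............
188 ...................WWccccddddddddddddddddddddddddddcccdddddddcccccW.............
190 ..................WWccccdddddddddddddddddddddddddddddddddddddccccW..............
192 .................WWccccdddddddddddddddddddddddddddddddddddddddddWW..............
194 .................
[... 1196 characters left out ...]
.................ccccccccccc.............................
224 ........................................ccccccccccc.............................
226 ..........................................cccc..ccc.............................
228 ..............................................ccc...............................
230 ................................................................................
1.1 [[317, 205], [325, 190], [325, 219], [334, 206], [345, 205], [353, 189], [352, 219], [361, 205]]
1.3 [[316, 204], [325, 185], [321, 214], [330, 197], [346, 209], [355, 190], [351, 219], [359, 199]]
1.5 [[316, 203], [326, 181], [318, 209], [329, 187], [347, 214], [357, 190], [349, 219], [359, 194]]
```

Request:
arm_command([
  [0.0051,0.0032,-0.024,0],
  [0.0051,0.0032,-0.044,0],
  [0.0051,0.0032,-0.052,0],
  [0.0102,0.0064,-0.058,0],
  [0.0153,0.0095,-0.064,0],
  [0.02,0.0125,-0.07,0],
  [0.0246,0.0154,-0.076,0],
  [0.0246,0.0154,-0.076,0],
])

```text
time: 29.47
tool_pos: [0.5571, 0.0727, 0.0826]
ee_rot: [3.141, -0.001, 0.56]
wrist_force: [-2.1, -1.5, 1.5]
width: 0.0602
finger_force: 30.0
```

```bash
python3 cmap.py 22 310 385 186 244 1.2 1.4 1.6 1.8
```

```text
-8.4 -0.4 82.8 [-1.7 -0.2  0.6] 0.06010307978109491 29.5167
186 ......................................Wcccccdddddddddddddccccccccddccccdddd
188 .....................................WcddddddccWcddddddddcccccccddccccWWddW
190 ...................................WWdddddddddddddddddddcccccccddccccccddWW
192 ..................................WcddddddddddddddddddddccccccWWcccccWWcWW.
194 ...................WWWWWWWWWW....WcdddddcWWWcddddddddddddddddccccccW.......
196 ..................WccccccccccccWWcddddcWWW...WWWWWcdddddddddccccccW........
198 ................WWccccccccccccccdddddccWWWWWWW....WWcddddddccccccW.........
200 ...............WWcccccccccccccdddddddcccccccccccWWWWcddddddcccccW..........
202 ...............WcccccccccdddddddddddddddddcccccccccccdddddccccWW...........
204 ..............WccccccccddddddddddddddddddddddddccccddddddccccW.............
206 .............WWccccccddddddddddddddddddd..d.dddddddddddddcccW..............
208 .............WccccccddddddddddddddddddddddddddddddddddddddddcW.............
210 .............Wccccccdddddddddddddddddddd.d.dd.ddddddddddddddc..............

[... 983 characters left out ...]
.................ccccccccccc............................
238 ...................................bccccccccccc............................
240 ....................................bcccccccccb............................
242 .........................................bcccc.............................
1.2 [[323, 219], [331, 202], [329, 230], [337, 215], [351, 221], [360, 204], [357, 233], [365, 217]]
1.4 [[322, 218], [332, 198], [326, 225], [335, 205], [352, 227], [361, 204], [355, 233], [364, 212]]
1.6 [[322, 218], [333, 193], [324, 220], [335, 196], [352, 231], [363, 205], [353, 232], [364, 207]]
1.8 [[323, 215], [337, 190], [323, 216], [337, 190], [351, 231], [366, 206], [351, 231], [366, 206]]
```

Request:
arm_command([
  [0.0042,0.0026,-0.007,0],
  [0.0076,0.0048,-0.014,0],
  [0.0102,0.0064,-0.021,0],
  [0.0127,0.008,-0.028,0],
  [0.0152,0.0095,-0.037,0],
  [0.017,0.0106,-0.046,0],
  [0.0187,0.0117,-0.056,0],
  [0.0187,0.0117,-0.056,0],
])

```text
time: 30.18
tool_pos: [0.569, 0.0797, 0.0555]
ee_rot: [3.14, -0.007, 0.56]
wrist_force: [3.2, 2.5, 3.4]
width: 0.0602
finger_force: 30.0
```

```bash
python3 cmap.py 23 310 385 186 244 1.6 1.8 2 2.2
```

```text
5.3 -0.8 55.7 [3.5 2.  2.7] 0.05994395881023991 30.2333
186 .........................................WWcdddddddddddddccccccdddddddddddd
188 ............................................Wcddddddddddddddddddddddddddddd
190 .............................................Wcdddddddddddddddddddddddddddd
192 .............................................Wcccddddddddddddddddccccccccdd
194 ............................................Wccccdddddddddddddcccccccccdddd
196 .................................WW........Wcccccdddddddddddddcccccccccdddd
198 ..............................WWccccWWW....WccccdddcddddddddddcccccccccWWWc
200 .............................WWcccccccccW.Wcdddddddcccdddddddcccccccddccccc
202 ............................WWccbbccccccc.cddddddddddddddddddcccccccccccccc
204 ...........................WWccccccbccbbc.dddddddddddddddddddccccccWcccccWW
206 ..........................WWcccccccccbbb.dd.cccccc.cdddddddddddddccccccWW..
208 .........................Wccccccccccbbc.ddcbbccccccccc.ddddddddddcccccW....
210 ........................ccccccccccccddddd.bbbbbcccccccccc.ddddddcccccW.....
212 
[... 979 characters left out ...]
................bcccccccccccccccccccccc.................
238 ........................................bccccccccccccccccb.................
240 .........................................bccccccccccccccc..................
242 .........................................bcccccccccccccc...................
1.6 [[328, 228], [339, 204], [329, 231], [340, 207], [358, 241], [368, 216], [358, 243], [369, 217]]
1.8 [[328, 226], [342, 201], [328, 226], [342, 201], [356, 242], [370, 217], [356, 242], [370, 217]]
2.0 [[329, 222], [346, 198], [329, 222], [346, 199], [355, 241], [372, 217], [355, 241], [372, 218]]
2.2 [[330, 217], [350, 197], [331, 218], [351, 198], [353, 238], [372, 218], [355, 240], [374, 220]]
```

Request:
arm_command([
  [0,0,0,0],
  [0,0,0,0],
  [0,0,0,0],
  [0,0,0.03,0],
  [0,0,0.06,0],
  [0,0,0.08,0],
  [0,0,0.08,0],
  [0,0,0.08,0],
])

```text
time: 30.9
tool_pos: [0.5655, 0.0781, 0.0943]
ee_rot: [-3.142, 0.001, 0.559]
wrist_force: [-0.0, 0.1, 0.1]
width: 0.0604
finger_force: 30.0
```

```bash
python3 - <<'E'
from h import *
np.set_printoptions(precision=3,suppress=True)
f=[]
for i in range(8): robot.snapshot('top'); f.append(robot.get_obs()['wrist_force'])
f=np.array(f);print(f.mean(0),f.std(0)/2.6)
E
python3 cmap.py 24 310 385 180 240 1.8 2 2.2
```

```text
[-0.186  0.232 -1.187] [0.114 0.209 0.219]
1.9 -0.2 94.3 [-0.2  0.7 -0.3] 0.05998636336431604 31.35
180 ...........................................WWccccddddddddddddddcccccccccddd
182 ...........................................Wcccccddddddddddddddccccccccdddd
184 ...............................WWcWWWW.....WcccccdddddddddddddccccccccdcWWc
186 .............................WWcccccccWW.WWcddddddddddddddddddcccccccddcccc
188 ............................Wcccccccccccccdddddddddddddddddddcccccccccccccc
190 ...........................WccccccbccccbccddddddddddddddddddddccccccWcccccW
192 .........................WWcccccccccbbbbcdddccccccccddddddddddddddccccccWW.
194 ........................WWcccccccccbbbcddddcccccccccWWWWdddddddddccccccW...
196 ........................WcccccccccccddddddcbbbcccccccccWWcddddddccccccW....
198 ......................WWccccccccccddddddddccbbbbbbccccccccddddddcccccW.....
200 ......................WccccccdddddddddddddddddddcbbbbbbbccdddddcccccW......
202 .....................ccccccddddddddddddddddddddddddddccccddddcccccWW.......
204 ....................ccccccddddcddddd
[... 1002 characters left out ...]
0 .........................................ccccccc.ccccc.....................
232 ........................................bcccccccccc........................
234 ........................................bccccccccccc.......................
236 ........................................bcccccccccc........................
238 .........................................cccccccccc........................
1.8 [[327, 213], [341, 188], [327, 214], [341, 188], [356, 230], [371, 204], [356, 230], [371, 204]]
2.0 [[328, 209], [345, 185], [328, 209], [345, 185], [355, 228], [372, 205], [355, 229], [372, 205]]
2.2 [[329, 204], [350, 183], [330, 205], [351, 184], [353, 226], [372, 205], [354, 228], [374, 207]]
```

Request:
arm_command([
  [0.0204,0.0127,0,0],
  [0.0407,0.0254,0,0],
  [0.0407,0.0254,-0.04,0],
  [0.0407,0.0254,-0.08,0],
  [0.0407,0.0254,-0.12,0],
  [0.0339,0.0212,-0.12,0],
  [0.0271,0.017,-0.118,0],
  [0.0254,0.0159,-0.11,0],
])

```text
time: 32.02
tool_pos: [0.579, 0.0867, 0.0402]
ee_rot: [-3.142, -0.002, 0.559]
wrist_force: [2.6, 1.7, -2.2]
width: 0.0599
finger_force: 30.0
```

```bash
python3 cmap.py 25 318 393 204 250 1.6 1.8 2
```

```text
18.1 -1.0 42.4 [0.6 0.2 0.5] 0.060045044626286535 32.0667
204 .............W..............ccccc.........ccccdddddddddddddccccccccccccdddc
206 ...........................cbbccccccc....cccccdddddddddddddcccccccccc.cWcdd
208 .........................ccbccccccccccc.ddddddddddcddddddddccccccddcc..cccc
210 ........................ccbccccbcccccbccddddddddddddddddddccccccccccccccc.b
212 .......................ccccccccccbcbbbc.ddd.cc.ddddddddddddccccccccccWWccbb
214 ......................bcccccccccccbbbcddcccccccccc.ddddddddddddccccc.cccbbc
216 .....................bcccccccccccccc.ddcbbbcccccccccccdddddd..c.cccc.bbbbbb
218 ....................bccccccccccccddddddcbbbbbcccccccccccdddd...ccccc.bbbbbc
220 ...................cccccccccccc.dd.ddddd..cbbbbbbccccccc.ddd..cccccbbbbcbc.
222 ..................ccccccccdddddd..ddd.dd.dddd..ccbbbbbc.ddd.ccccc.bbbbbcc..
224 ..................cccccc.ddddd.dddd.d..ddd.ddddddd...ddddd.ccc.d.cbbbccc...
226 ................cccccc..ddddddddddddddd..dd.dd.dddddd.dddd....ddd..........
228 ................ccccccdddddddddddddddddd.dddddddddddddddddddddddd..........
23
[... 400 characters left out ...]
0 ........................bbccccccccccccccccccddddddddddccbb.bbbc............
242 .............................bcccccccccccccccccccdddccc...bbbb.............
244 ..................................bcccccccccccccccccccc..bbbbc.............
246 ......................................bcccccccccccccccc...bbbc.............
248 ......................................ccccccccccccccccb..bbbc....c.........
1.6 [[333, 234], [344, 210], [334, 237], [345, 213], [363, 247], [374, 222], [363, 249], [374, 223]]
1.8 [[333, 232], [347, 207], [333, 232], [347, 207], [361, 248], [375, 223], [361, 248], [375, 223]]
2.0 [[334, 228], [350, 205], [334, 228], [351, 205], [360, 246], [377, 224], [360, 247], [377, 224]]
```

Request:
arm_command([
  [-0.0085,-0.0053,0,0],
  [-0.0119,-0.0074,0.012,0],
  [-0.0136,-0.0085,0.03,0],
  [-0.017,-0.0106,0.048,0],
  [-0.0237,-0.0148,0.066,0],
  [-0.0322,-0.0201,0.082,0],
  [-0.0424,-0.0265,0.096,0],
  [-0.0424,-0.0265,0.096,0],
])

```text
time: 32.73
tool_pos: [0.5576, 0.0723, 0.0907]
ee_rot: [3.139, -0.002, 0.559]
wrist_force: [2.2, 0.9, 3.8]
width: 0.0606
finger_force: 30.0
```

```bash
python3 cmap.py 26 310 385 180 240 .9 1.2 1.5 1.8
```

```text
-7.9 -1.1 90.0 [3.9 1.7 2.7] 0.060035252355133815 32.7833
180 .......................................Wccccdddddddddddddccccccccccdddddddd
182 .......................................cccccdddddddddddddcccccccccddddddddd
184 ......................................WccccdddcddddddddddccccccccdcWWWWcddd
186 ....................................WWdddddddddcdddddddddcccccccddcccccWddW
188 ...................................WcdddddddddddddddddddccccccccccccccdddWW
190 ..................................WcdddddddddddddddddddddccccccWccccWWWWWW.
192 ................................WWdddddcWWWWWWWcdddddddddddddccccccW.......
194 .............................WWccdddddcW........WWWWddddddddccccccW........
196 .....................WWWcccWWcdddddddcWW...W.W.....WcddddddccccccW.........
198 ..................WWcccccccccddddddddddccccWcccccccccddddddccccW...........
200 .................WWccccdddddddddddddddddddddccccccccddddddccccW............
202 .................WccccddddddddddddddddddddddddddddddddddcccccW.............
204 ................WccccddddcddddddddddddddddddddddddddddddddccWW.............
20
[... 1061 characters left out ...]
.................ccccccccccc........................d...
234 ...................................bccccccccccc........................dd..
236 ....................................ccccccccccc.......................dd...
238 ....................................bbccccccccb....................bcc.d...
0.9 [[325, 220], [333, 208], [336, 236], [344, 224], [349, 214], [357, 202], [360, 232], [368, 219]]
1.2 [[323, 217], [331, 200], [329, 229], [338, 213], [352, 219], [360, 202], [357, 231], [366, 215]]
1.5 [[323, 217], [333, 193], [325, 221], [335, 199], [353, 226], [363, 203], [355, 231], [365, 207]]
1.8 [[323, 213], [337, 188], [323, 214], [337, 188], [352, 230], [366, 204], [352, 230], [366, 204]]
```

Request:
arm_command([
  [0,0,0.014,0],
  [0.0204,0.0127,0.018,0],
  [0.0373,0.0233,0.018,0],
  [0.0373,0.0233,-0.016,0],
  [0.0373,0.0233,-0.044,0],
  [0.0271,0.017,-0.044,0],
  [0.0187,0.0117,-0.04,0],
  [0.0136,0.0085,-0.034,0],
])

```text
time: 33.45
tool_pos: [0.5637, 0.0772, 0.0706]
ee_rot: [-3.141, 0.0, 0.559]
wrist_force: [0.7, 1.8, -1.0]
width: 0.0603
finger_force: 30.0
```

```bash
python3 cmap.py 27 318 393 198 246 .9 1.2 1.5
```

```text
-0.4 -0.7 72.3 [ 0.3 -0.3 -1.1] 0.060015875046235984 33.5
198 .............................WWcdddddddddddddddddddcccccccWcccccWWWW..WWWWW
200 ............................WWdddddcWWWWWcddddddddddddddccccccW......WWWWWW
202 ...................WWW...WWWcdddddcc......WWWWcdddddddddcccccW......WWWWWWW
204 ...............WWWccccccccddddddd..ccccccccW..WcdddddddcccccW.......WWWWWWW
206 ..............WWcccccccccdddddddd..cccccccccccccddddddcccccW........WWWWWWW
208 .............Wccccccdddddddddddddddd..ccccccccccddddddccccW.........WWWWWWc
210 ............Wcccccdddddddddddddd.d.dddddd...c..dddd.c..ccc........WWWWWWWcc
212 ...........Wcccc.dddccddddddddddddd.d.d.ddddddddddd.ccc...........WWWWWWcbb
214 ...........cccc.ddddddddddddddddddddd.dddddddddddddddddd........ccccccccbbb
216 ...........cccccddddddddddddddddddd.ddddddd.dddddddddddd.......dddcc.bbbbbb
218 ..........ccccccddddddddddddddddd..d.ddddddddddddddddddd.....ddddddc.bbbbbc
220 ...........cccc.cccdddddddddddddddddd..dd....ddddddddddd.....dddddcbbbbccc.
222 ...........cccc.cccc.....ddddddddddd.cc..d....dddddddd......ddddd.bbbbccc..
22
[... 480 characters left out ...]
6 ...............................bccccccccccccccc...............dd....d...c..
238 ...............................bccccccccccb................bcc.d...........
240 ...............................bcccccccccc................bbbbc............
242 ...............................bcccccccccc................bbbbc............
244 ...............................ccccccccccb................bbbc.............
0.9 [[328, 227], [336, 214], [338, 242], [347, 230], [352, 220], [360, 209], [363, 238], [371, 226]]
1.2 [[326, 223], [334, 207], [332, 235], [341, 219], [355, 226], [363, 209], [360, 238], [368, 222]]
1.5 [[326, 223], [336, 200], [328, 227], [338, 205], [356, 233], [366, 209], [357, 237], [367, 213]]
```

Request:
arm_command([
  [-0.0102,-0.0064,0.002,0],
  [-0.017,-0.0106,0.01,0],
  [-0.0254,-0.0159,0.022,0],
  [-0.0356,-0.0223,0.032,0],
  [-0.0458,-0.0286,0.041,0],
  [-0.056,-0.035,0.048,0],
  [-0.0678,-0.0424,0.055,0],
  [-0.0678,-0.0424,0.055,0],
])

```text
time: 34.17
tool_pos: [0.5329, 0.0564, 0.1028]
ee_rot: [3.137, -0.009, 0.559]
wrist_force: [2.4, 2.5, 8.4]
width: 0.0603
finger_force: 30.0
```

```bash
python3 cmap.py 28 300 375 180 240 .3 .6 .9 1.2
```

```text
-37.5 -1.4 102.8 [0.9 2.5 8.4] 0.06001880625314943 34.2167
180 ..............................WWddddddddddddddddddddcccccccccccccccddWW....
182 .............................WcddddddWWWWcddddddddddddddddccccccWWWWWW.....
184 ..........................WWWcdddddcWW....WWWWWddddddddddccccccW...........
186 .........................WWcddddddcW...........WWcddddddccccccW............
188 ...................WWWWWWcddddddddcWWWW.........WddddddccccccW.............
190 .................WWcdddddddddddddddddddcccWWWcccdddddddccccW...............
192 ................Wcddddddddddddddddddddddddddcccdddddccccccc................
194 ..............WWcddddddddddddddddddddddddddddddddddddcccccW................
196 ..............WcddddddddddddddddddddddddddddddddddddddddcccW...............
198 ..............WdddddddddcddddddddddddddddddddddddddddddddcccW..............
200 ..............WcdddddddddddddddddddddddddddddddddddddddddcccWW.............
202 ..............WccccdddddddddddddddddddddddddddddddddddddcccccWW............
204 ...............Wcccccccccddddddddddddddddddddddddddddddc...cccW............
2
[... 1062 characters left out ...]
......................ccc...............................
234 ...........................................................................
236 ...........................................................................
238 ...........................................................................
0.3 [[323, 224], [333, 214], [339, 238], [350, 229], [332, 206], [343, 196], [349, 221], [360, 212]]
0.6 [[317, 218], [325, 207], [331, 233], [340, 223], [334, 204], [343, 195], [350, 222], [359, 212]]
0.9 [[312, 212], [321, 199], [323, 227], [332, 216], [336, 205], [345, 194], [347, 223], [356, 211]]
1.2 [[310, 208], [319, 192], [317, 220], [326, 205], [339, 211], [347, 193], [345, 223], [353, 207]]
```

Request:
arm_command([
  [0,0,0.048,0],
  [0.0339,0.0212,0.052,0],
  [0.0644,0.0403,0.052,0],
  [0.0644,0.0403,0.052,0],
  [0.0644,0.0403,0.024,0],
  [0.0644,0.0403,0,0],
  [0.0644,0.0403,0,0],
])

```text
time: 34.8
tool_pos: [0.5593, 0.0756, 0.0945]
ee_rot: [-3.138, 0.007, 0.559]
wrist_force: [-0.6, -0.8, -1.3]
width: 0.0608
finger_force: 30.0
```

```bash
sed -i 's/-\.025)/-.019)/; s/,\.045)/,.051)/' cmap.py; python3 cmap.py 29 316 391 180 240 .6 .9 1.2
```

```text
-4.3 0.6 95.7 [-0.4 -0.  -0.5] 0.06027192344359058 34.85
180 ...................................WcccccdddddddddddddcccccccccdddddddddWWW
182 ...................................WccccddddddddddddddccccccccccWcddddddWWW
184 ..................................WcddcdddcWcddddddddccccccccdccccccdddWWWW
186 ................................WcdddddddddddddddddddcccccccddccccccddWWWWW
188 ...............................WcddddddddddddddddddddccccccccccccccdWWWWWWW
190 ..............................WdddddddWcddddddddddddddcccccWccccWW.WW....WW
192 ............................WWdddddcWWW..WWWWWdddddddddddccccccW...........
194 .........................WccddddddWW..........WWcdddddddccccccW............
196 .....................WWWWdddddddddcWWW.....WWWWWcdddddddcccccW...........WW
198 ..................WcddddddddddddddddddccWWWWcccccddddddccccW............WWW
200 .................WcddddddddddddddddddddddddccccdddddccccccWW...........WWWW
202 ................WddddddddddddddddddddddddddddddddddddccccW............WWWWW
204 ...............WcdddddddddddddddddddddddddddddddddddddddcWWW..........WWWWW
206
[... 959 characters left out ...]
0 .......................cccccccccccccccccc.cc.....................dd........
232 ............................ccccccccccccccc......................d.........
234 ...............................bccccccccccc......................d.........
236 ................................ccccccccccb.....................dd....d...c
238 ...................................bcccccc...................bcc......d....
0.6 [[332, 222], [340, 213], [347, 239], [356, 229], [350, 210], [359, 201], [366, 228], [375, 218]]
0.9 [[329, 218], [337, 205], [339, 234], [348, 222], [353, 211], [361, 200], [364, 229], [373, 217]]
1.2 [[327, 215], [336, 199], [333, 227], [342, 212], [356, 218], [364, 201], [362, 230], [370, 214]]
```

Request:
arm_command([
  [-0.0187,-0.0117,-0.003,0],
  [-0.0322,-0.0201,0.001,0],
  [-0.0458,-0.0286,0.007,0],
  [-0.0611,-0.0382,0.014,0],
  [-0.078,-0.0488,0.017,0],
  [-0.0933,-0.0583,0.017,0],
  [-0.1102,-0.0689,0.015,0],
  [-0.1102,-0.0689,0.015,0],
])

```text
time: 35.52
tool_pos: [0.5056, 0.0408, 0.1056]
ee_rot: [-3.142, 0.001, 0.558]
wrist_force: [0.3, -0.8, -0.7]
width: 0.0602
finger_force: 30.0
```

```bash
sed -i 's/-\.019)/-.01)/; s/,\.051)/,.06)/' cmap.py; python3 cmap.py 30 290 365 176 240 0 .3 .6 .9
```

```text
-68.0 -0.2 105.6 [ 0.2 -0.5 -2.3] 0.06019785314957735 35.5667
176 .........................WWddddddWWWWWddddddddddddddddcccccccWWWWW.........
178 .......................WWcdddddcWW.....WWWWcdddddddddccccccWW..............
180 .....................WWcddddddcWW...........WWddddddccccccW................
182 ...............WWWWWWcdddddddddccWWW.......WWcddddddcccccW.................
184 .............WWdddddddddddddddddddddcWWWWWWcdddddcccccccW..................
186 ...........WWcddddddddddddddddddddddddddcccdddddcccccccc...................
188 ..........WWcdddddddddddddddddddddddddddddddddddddcccccc...................
190 ..........WcddddddddddddddddddddddddddddddddddddddddccccW..................
192 ..........WcdddddddddddddddddddddddddddddddddddddddddccccW.................
194 ..........WcdddddddddddddddddddddddddddddddddddddddddccccWW................
196 ..........WcccccdddddddddddddddddddddddccdddddddddddccccccWW...............
198 ...........WccccccccccdddddddddddddddddddddddddddddcccccccWW...............
200 ...........Wcccccccccccccccdddddddddddddddddddddddcccccccccc..............
[... 1225 characters left out ...]
........................................................
234 ...........................................................................
236 ...........................................................................
238 ...........................................................................
0.0 [[319, 220], [333, 209], [334, 230], [347, 220], [319, 198], [334, 187], [335, 209], [349, 198]]
0.3 [[313, 214], [323, 204], [328, 228], [340, 219], [322, 196], [333, 186], [338, 211], [350, 202]]
0.6 [[308, 209], [316, 199], [323, 225], [332, 215], [325, 195], [334, 186], [341, 213], [350, 203]]
0.9 [[305, 205], [313, 192], [316, 220], [325, 209], [329, 199], [337, 186], [340, 216], [349, 204]]
```

Request:
arm_command([
  [0,0,0.04,0],
  [0.0407,0.0254,0.044,0],
  [0.0814,0.0509,0.044,0],
  [0.1018,0.0636,0.044,0],
  [0.1018,0.0636,0.01,0],
  [0.1018,0.0636,-0.026,0],
  [0.1018,0.0636,-0.026,0],
])

```text
time: 36.15
tool_pos: [0.556, 0.0739, 0.0883]
ee_rot: [-3.138, 0.007, 0.56]
wrist_force: [-0.8, -0.5, -1.0]
width: 0.0602
finger_force: 30.0
```

Request:
arm_command([
  [-0.017,-0.0106,-0.002,0],
  [-0.0322,-0.0201,0.002,0],
  [-0.0424,-0.0265,0.008,0],
  [-0.0509,-0.0318,0.014,0],
  [-0.0594,-0.0371,0.018,0],
  [-0.0678,-0.0424,0.02,0],
  [-0.078,-0.0488,0.021,0],
  [-0.0882,-0.0551,0.02,0],
])

```text
time: 36.82
tool_pos: [0.5132, 0.0453, 0.103]
ee_rot: [3.141, 0.001, 0.559]
wrist_force: [-0.4, -0.2, -1.3]
width: 0.0602
finger_force: 30.0
```

```bash
python3 cmap.py 31 290 370 176 240 0 .3 .6 .9
```

```text
-61.3 -0.1 102.3 [-0.5 -0.3 -1.1] 0.06000576812827109 36.8667
176 ...............................WWcdddddddddddddddddddccccccdccccccccddWW........
178 ..............................WcdddddddccddddddddddddddcdddccccccWWWWWW.........
180 ............................WWcdddddcWW..WWWWWWdddddddddddccccccW...............
182 ..........................WWddddddccW..........WWWdddddddccccccW................
184 .....................WWWWWcddddddddcWWW.........WWddddddcccccc..................
186 ..................WWcdddddddddddddddddccWWWW.WWWcdddddddccccW...................
188 .................Wcdddddddddddddddddddddddddccccddddcccccccc....................
190 ...............WWcdddddddddddddddddddddddddddddddddddccccccc....................
192 ..............WWddddddddddddddddddddddddddddddddddddddddccccW...................
194 ..............WWddddddddcddddddddddddddddddddddddddddddddccccW..................
196 ..............WcdddddddddddddddddddddddddddddddddddddddddccccWW.................
198 ..............WWcccddddddddddddddddddddddddddddddddddddddcccccWW................
200 ..............
[... 1385 characters left out ...]
.........................................
234 ................................................................................
236 ................................................................................
238 ................................................................................
0.0 [[321, 222], [336, 211], [337, 232], [350, 222], [322, 200], [337, 189], [338, 211], [352, 200]]
0.3 [[315, 216], [326, 206], [331, 230], [342, 221], [325, 198], [335, 188], [341, 213], [353, 204]]
0.6 [[311, 211], [319, 201], [326, 227], [335, 217], [328, 197], [337, 188], [343, 216], [353, 205]]
0.9 [[308, 207], [316, 194], [319, 222], [328, 211], [332, 202], [340, 189], [343, 218], [351, 206]]
```

Request:
arm_command([
  [0,0,0.04,0],
  [0.0407,0.0254,0.044,0],
  [0.0814,0.0509,0.044,0],
  [0.0899,0.0562,0.044,0],
  [0.0899,0.0562,0,0],
  [0.0899,0.0562,-0.044,0],
  [0.0899,0.0562,-0.044,0],
])

```text
time: 37.45
tool_pos: [0.5556, 0.0737, 0.0753]
ee_rot: [-3.137, 0.008, 0.56]
wrist_force: [0.5, -0.3, -1.4]
width: 0.0604
finger_force: 30.0
```

Request:
arm_command([
  [-0.017,-0.0106,0,0],
  [-0.0271,-0.017,0.008,0],
  [-0.0339,-0.0212,0.014,0],
  [-0.0424,-0.0265,0.018,0],
  [-0.0526,-0.0329,0.022,0],
  [-0.0644,-0.0403,0.025,0],
])

```text
time: 37.95
tool_pos: [0.5313, 0.0555, 0.0976]
ee_rot: [3.138, -0.013, 0.56]
wrist_force: [7.7, 5.5, 3.9]
width: 0.0602
finger_force: 30.0
```

```bash
sed -i 's/0,0,\.038\]/0,0,.05]/g' cmap.py; python3 cmap.py 32 300 375 180 240 0 .3 .6 .9
```

```text
-40.7 -1.4 98.1 [4.2 4.6 5.6] 0.06046109362919375 38.0
180 ...............................WcddddddddddddddddddcccccccdddccccccddWW....
182 .............................WWcddddddddddddddddddddccccccccccccccccWW.....
184 ............................WWdddddcWWWWWcdddddddddddddddccccccW...........
186 ..........................WWcdddddcWW.....WWWWWdddddddddccccccW............
188 ........................WWdddddddcW............WcddddddccccccW.............
190 ..................WWWWWWcdddddddddcWWWW.....WWWWddddddcccccWW..............
192 ................WWcddddddddddddddddddddcccWccccddddcccccccWW...............
194 ...............WWddddddddddddddddddddddddddddddddddcccccccW................
196 ..............WcdddddddddddddddddddddddddddddddddddddcccccWW...............
198 .............WWdddddddddddddddddddddddddddddddddddddddddcccWW..............
200 .............WcdddddddddddddddddddddddddddddddddddddddddcccccW.............
202 .............WcdddddddddddddddddddddddddddddddddddddddddccccccW............
204 .............Wcccccddddddddddddddddddddddddddddddddddddcc..cccWW...........
206 .
[... 1058 characters left out ...]
..................ccccccc...............................
234 .........................................c.................................
236 ...........................................................................
238 ...........................................................................
0.0 [[330, 223], [344, 212], [345, 234], [358, 224], [331, 201], [346, 190], [347, 212], [361, 202]]
0.3 [[324, 217], [334, 207], [340, 232], [351, 223], [333, 199], [344, 189], [350, 214], [362, 205]]
0.6 [[319, 213], [327, 202], [334, 228], [343, 218], [337, 198], [345, 189], [352, 217], [362, 206]]
0.9 [[316, 208], [325, 195], [327, 224], [336, 212], [341, 201], [349, 190], [352, 219], [360, 207]]
```

Request:
arm_command([
  [-0.0102,-0.0064,0.003,0],
  [-0.0204,-0.0127,0.004,0],
  [-0.0305,-0.0191,0.004,0],
  [-0.0407,-0.0254,0.003,0],
  [-0.0407,-0.0254,0.003,0],
])

```text
time: 38.42
tool_pos: [0.5117, 0.0425, 0.1009]
ee_rot: [3.136, -0.016, 0.559]
wrist_force: [7.0, 5.0, 8.9]
width: 0.0602
finger_force: 30.0
```

```bash
python3 cmap.py 33 290 365 176 236 0 .3 .6 .9
```

```text
-62.9 -1.9 100.9 [6.1 5.4 8.5] 0.05999956310605492 38.4667
176 ............................WWcdddddddddddddddddddcccccdddcccccccdddWW.....
178 ...........................WWddddddcddddddddddddddddcdddcccccccWWWWW.......
180 .........................WWcdddddcWWW..WWWWWdddddddddddccccccWW............
182 .......................WWcddddddcW..........WWWdddddddccccccW..............
184 .................WWWWWWcddddddddcWWW.........WWddddddccccccW...............
186 ...............WWcdddddddddddddddddccWWWW...WcddddccccccccW................
188 ..............WcdddddddddddddddddddddddddcccdddddcccccccccW................
190 ............WWcddddddddddddddddddddddddddddddddddddccccccccWW..............
192 ...........WWddddddddddddddddddddddddddddddddddddddddddccccccWW............
194 ...........WWddddddddddddddddddddddddddddddddddddddddddcccccccWW...........
196 ...........WcddddddddddddddddddddddddddddddddddddddddddcccccccccW..........
198 ...........WWcccddddddddddddddddddddddddddddddddddddddccccccccccWW.........
200 ............WWccccccccddddddddddddddddddddddddddcddddccccccccccccW.........
2
[... 1062 characters left out ...]
......................cc................................
230 ...........................................................................
232 ...........................................................................
234 ...........................................................................
0.0 [[321, 219], [335, 208], [336, 230], [349, 219], [321, 197], [336, 186], [337, 208], [351, 197]]
0.3 [[314, 213], [325, 203], [330, 228], [341, 218], [324, 195], [334, 185], [341, 210], [352, 201]]
0.6 [[310, 208], [318, 198], [325, 224], [334, 214], [327, 194], [336, 185], [343, 212], [352, 202]]
0.9 [[307, 204], [315, 191], [318, 220], [327, 208], [331, 198], [339, 185], [342, 215], [351, 203]]
```

Request:
arm_command([
  [0,0,0.06,0],
  [-0.0339,-0.0212,0.08,0],
  [-0.0848,-0.053,0.08,0],
  [-0.1357,-0.0848,0.08,0],
  [-0.1815,-0.1134,0.04,0],
  [-0.1815,-0.1134,-0.04,0],
  [-0.1815,-0.1134,-0.11,0],
  [-0.1815,-0.1134,-0.14,0],
])

```text
time: 39.13
tool_pos: [0.4111, -0.0157, 0.0211]
ee_rot: [-3.137, 0.006, 0.558]
wrist_force: [-0.7, -0.1, -2.3]
width: 0.0604
finger_force: 30.0
```

```bash
sed -i 's/-\.01)/0)/; s/,\.06)/,.07)/' cmap.py; python3 cmap.py 34 255 330 186 256 0 .3 .6 .9
python3 - <<'E'
from h import *
# case interior seen from top: balls
t=robot.snapshot('top')[:,:,::-1].copy(); cv2.imwrite('pics/t34.png',t)
c=np.array([proj('top',W(x,y,.012)) for x,y in((-.055,-.06),(.055,-.06),(.055,.06),(-.055,.06))]); print(c.round(0).tolist())
x0,y0=c.min(0).astype(int)-4; x1,y1=c.max(0).astype(int)+4
g=t.max(2)
for y in range(y0,y1,1): print(y,''.join('%x'%(g[y,x]//16) for x in range(x0,x1)))
print(x0)
E
```

```text
-179.9 2.9 19.4 [-1.  -0.2 -2.8] 0.059896957195615774 39.1833
186 ..............WWddddddddddddddddddddcccdddccccccWWWWWW.....................
188 ............WWcddddccWWWWWWWWcddddddddddcccccccW...........................
190 ...........WcdddddcccW.......WWWcdddddddccccccW............................
192 ....WWWWWWWdddddddddWWW.......WWcdddcccccccccW.............................
194 ..WWcdddddddddddddddddccWWWWWWcddddccccccccccc.............................
196 WWcddddddddddddddddddddddddddddddddcccccccccccWW...........................
198 WdddddddddddddddddddddddddddddddddddccccccccccccWW.........................
200 ddddddddddddddddddddddddddddddddddddddddcccccccccWW........................
202 dddddddccdddddddddddddddddddddddddddddddccccccccccWW.......................
204 cdddddddddddddddddddddddddddddddddddddddcccccccccccWW......................
206 WcccdddddddddddddddccddddddddddddcdddddccccccccccccWW......................
208 .WccccccccddddddddddddddddddddddcWddddccccccccccccccW......................
210 .WccccccccccccccddddddddddddddcccccccccccccccccccccWW.....................
[... 7528 characters left out ...]
aaabbaa755666666666666666776665422589aaaaaaaaaaa
252 aaaaaaaaaaa732333323248a769aaaaaa865445676766666666667676432358aaaaaaaaaaaaa
253 aaaaaaaaaaa8522232233369868aba98654444567766666666676555433589abbabaabbababb
254 aaaaaaaaaaaa732333332247989aa9754444434567666666767644433268abbbbbbbbbbbbbbb
255 aaaaaaaaaabb8532222233369aa9865444433323566666777665443333469bbbbbbbbbbbbbbb
256 bbbbaaaaaabba853233333347986544544332222466666777654444444338abbbbbbbbbbbbbb
257 bbbbbbbbbbbbbb83323232234554444433322323356767765444445444447989aabbbbbbbbbb
258 bbbbbbbbbbbbbb95323223322334543332222332246776643445544444436644567789abaaaa
259 aaaaaaabaaaabba733233233323333322323332323675542345555545543554333335567789a
229
```

All six balls are inside the case: six bright blobs show in the top picture, at about (276,194), (269,197), (275,203), (257,204), (260,211) and (278,211). Next I'll right the cup on the bench.

Request:
arm_command([
  [0,0,-0.008,0],
  [0,0,-0.014,0],
  [0,0,-0.02,0],
  [-0.004,-0.0025,-0.024,0],
  [-0.008,-0.005,-0.028,0],
  [-0.012,-0.0075,-0.031,0],
  [-0.012,-0.0075,-0.031,0],
])

```text
time: 39.82
tool_pos: [0.4147, -0.0179, 0.0133]
ee_rot: [3.138, -0.012, 0.559]
wrist_force: [2.1, 4.9, 10.1]
width: 0.0604
finger_force: 30.0
```

```bash
python3 cmap.py 35 255 320 196 246 0 .1 .2 .4
```

```text
-177.2 -1.8 13.3 [ 1.8  5.2 10. ] 0.06031267357992484 39.8667
196 ...WWWWWWWcddddddddcWWW......WWcddddcccccccccW...................
198 ..WcdddddddddddddddddddcWWWWWcdddddccccccccccW...................
200 WcddddddddddddddddddddddddddddddddccccccccccccWW.................
202 cdddddddddddddddddddddddddddddddddddccccccccccccW................
204 dddddddddddddddddddddddddddddddddddddddccccccccccWW..............
206 dddddddddddddddddddddddddddddddddddddddcccccccccccWW.............
208 cddddddddddddddddddddddddddddddddddddddccccccccccccW.............
210 WccccdddddddddddddddddddddddddddddddddccccccccccccccW............
212 WccccccccccddddddddddddddddddddcccdddccccccccccccccWW............
214 .WccccccccccccccddddddddddddcccccccccccccccccccccccW.............
216 ..WWWccccccccccccccccddddddcccbbbbbbbcccccccccccccWW.............
218 .......WWWWcccccccccccccccccccccbbbbbbcccccccccccWW..............
220 .............WWcccccccccccccccccccccbbbccccccccW.................
222 ...............WcccccccccccccccccccccccccccccW...................
224 ...............WccccccccccccccccccccccccccccW.........
[... 415 characters left out ...]
................
238 .................................................................
240 .................................................................
242 .................................................................
244 .................................................................
0.0 [[276, 224], [290, 214], [289, 234], [302, 223], [274, 203], [289, 193], [289, 214], [302, 203]]
0.1 [[274, 222], [286, 213], [287, 234], [300, 223], [275, 203], [288, 193], [290, 215], [303, 204]]
0.2 [[272, 221], [285, 212], [287, 233], [299, 223], [276, 203], [289, 193], [292, 216], [304, 205]]
0.4 [[269, 218], [280, 209], [284, 232], [295, 222], [279, 203], [290, 193], [295, 218], [305, 208]]
```

Request:
arm_command([
  [-0.008,-0.005,-0.004,0],
  [-0.016,-0.01,-0.006,0],
  [-0.024,-0.015,-0.008,0],
  [-0.032,-0.02,-0.008,0],
  [-0.04,-0.025,-0.008,0],
  [-0.048,-0.03,-0.008,0],
  [-0.056,-0.035,-0.008,0],
  [-0.056,-0.035,-0.008,0],
])

```text
time: 40.53
tool_pos: [0.3893, -0.0377, 0.0117]
ee_rot: [3.13, -0.014, 0.559]
wrist_force: [2.3, 1.2, 17.1]
width: 0.0606
finger_force: 30.1
```

```bash
python3 cmap.py 36 240 310 196 246 -.2 0 .2 .4
```

```text
-209.3 -5.1 11.8 [ 1.7  1.9 17.5] 0.06010070608608051 40.5833
196 .WWddddddddddddddddddddddddddddddddcccccccccccccW.....................
198 WcdddddddddddddddddddddddddddddddddddccccccccccccWW...................
200 cdddddddddddddddddddddddddddddddddddddddcccccccccccWW.................
202 cdddddddddddddddddddddddddddddddddddddddccccccccccccWW................
204 ccddddddddddddddddddddddddddddddddddddddcccccccccccccW................
206 WWcccccddddddddddddddddddcdddddddcddddddcccccccccccccWW...............
208 ..WcccccccccdddddddddddddddddddccccdddcccccccccccccccWW...............
210 ..WccccccccccccccddddddddddddccccccccccccccccccccccccW................
212 ...WWWcccccccccccccccccddddccccbbbbbbbbcccccccccccccWW................
214 .........WWWcccccccccccccccccccccbbbbcbbbcccccccbccW..................
216 ..............WWWccccccccccccccccccccbbbbbcccbbccc....................
218 ..................WcccccccccccccccccccccccccccccW.....................
220 ..................WccccccccccccccccccccccccccccW......................
222 ...................WcccccccccccccccccccccccccW.............
[... 541 characters left out ...]
......................................................................
240 ......................................................................
242 ......................................................................
244 ......................................................................
-0.2 [[267, 223], [282, 212], [276, 231], [293, 219], [260, 201], [276, 190], [269, 209], [287, 197]]
0.0 [[263, 221], [277, 211], [276, 231], [289, 220], [261, 200], [276, 190], [275, 210], [289, 200]]
0.2 [[260, 218], [272, 208], [274, 230], [286, 220], [263, 199], [276, 190], [279, 212], [291, 202]]
0.4 [[257, 216], [267, 205], [271, 229], [282, 219], [265, 199], [276, 190], [282, 214], [292, 204]]
```

Request:
arm_command([
  [0,0,-0.006,0],
  [0,0,-0.012,0],
  [0,0,-0.018,0],
  [0,0,-0.022,0],
  [0,0,-0.022,0],
])

```text
time: 41.0
tool_pos: [0.3887, -0.0383, 0.0028]
ee_rot: [3.131, -0.01, 0.56]
wrist_force: [-6.6, 0.7, 33.4]
width: 0.0604
finger_force: 30.1
```

```bash
python3 cmap.py 37 240 300 210 240 -.2 0 .2 .4
```

```text
-210.1 -5.3 2.8 [-6.9  0.5 33.3] 0.060278169656359196 41.05
210 .WWcccccccddddddddddddddddddddddccdddddccccccccccccW........
212 ..WccccccccccccdddddddddddddddccccddcccccccccccbccW.........
214 ...WccccccccccccccccddddddddcccccccbbbbbccbbbbccW...........
216 .......WWWcccccccccccccccccccccccccccccccccccccW............
218 ............WWWcccccccccccccccccccccccccccccccW.............
220 .................WcccccccccccccccccccccccccccW..............
222 ..................WcccccccccccccccccccccccccW...............
224 ...................WcccccccccccccccccccccccW................
226 ....................WcccccccccccccccccccccW.................
228 ......................WccccccccccccccccccW..................
230 .......................WcccccccccccccccW....................
232 .......................WWccccccccWW.........................
234 ..........................WWWcccW...........................
236 ............................................................
238 ............................................................
-0.2 [[267, 226], [282, 215], [276, 234], [292, 222], [260, 204], [276, 193], [269, 212], [286, 200]]
0.0 [[263, 223], [277, 213], [276, 233], [289, 222], [261, 203], [276, 193], [275, 213], [289, 202]]
0.2 [[259, 220], [272, 211], [274, 232], [286, 222], [263, 202], [276, 193], [279, 215], [290, 205]]
0.4 [[257, 218], [267, 208], [271, 231], [282, 221], [265, 202], [276, 193], [282, 217], [291, 207]]
```

Request:
arm_command([
  [0,0,0.012,0],
  [0,0,0.022,0],
  [0,0,0.026,0],
  [0,0,0.026,0],
])

```text
time: 41.38
tool_pos: [0.3817, -0.0367, 0.0073]
ee_rot: [3.141, -0.0, 0.559]
wrist_force: [-0.8, -0.1, -0.6]
width: 0.0604
finger_force: 30.1
```

```bash
python3 cmap.py 38 240 300 196 240 -.2 0 .2 .4
```

```text
-215.4 0.1 6.7 [ 0.6 -0.1 -0.6] 0.06001263683861754 41.4333
196 WWcdddddddddddddddddddddddddddddddccccccccccccccWW..........
198 cdddddddddddddddddddddddddddddddddddccccccccccccccW.........
200 dddddddddddddddddddddddddddddddddddddddcccccccccccW.........
202 dddddddccddddddddddddddddddddddddddddddcccccccccccWW........
204 ccdddddddddddddddddddddddddddddddddddddcccccccccccWW........
206 WcccccddddddddddddddddddddddddddWWddddccccccccccccW.........
208 .WcccccccccdddddddddddddddddddddcWddcccccccccccccWW.........
210 .WWcccccccccccccdddddddddddddccccccbbbbcccccbbccW...........
212 ....WWccccccccccccccccdddddccccccccbbbbbbbbccccW............
214 .........WWWccccccccccccccccccccccccccccccccccW.............
216 ..............WWWccccccccccccccccccccccccccccW..............
218 .................WccccccccccccccccccccccccccW...............
220 ..................WccccccccccccccccccccccccW................
222 ...................WccccccccccccccccccccccW.................
224 .....................WcccccccccccccccccccW..................
226 ......................WcccccccccccccccWW....................
228 ......................WccccccccccWWWW.......................
230 ........................WWccccccW...........................
232 ..............................W.............................
234 ............................................................
236 ............................................................
238 ............................................................
-0.2 [[266, 222], [281, 212], [275, 230], [291, 219], [259, 201], [275, 190], [268, 208], [285, 196]]
0.0 [[262, 220], [276, 210], [275, 230], [288, 219], [260, 199], [275, 189], [274, 210], [288, 199]]
0.2 [[259, 217], [271, 208], [273, 229], [285, 219], [262, 199], [275, 189], [278, 211], [289, 201]]
0.4 [[256, 215], [266, 205], [270, 228], [281, 218], [264, 200], [275, 190], [281, 213], [290, 203]]
```

Request:
arm_command([
  [0,0,-0.006,0],
  [0,0,-0.006,0],
])

```text
time: 41.6
tool_pos: [0.3816, -0.0366, 0.0036]
ee_rot: [-3.141, 0.001, 0.559]
wrist_force: [-0.4, -0.2, 1.5]
width: 0.0601
finger_force: 30.1
```

Request:
arm_command([
  [0,0,0,0],
  [0,0,0,0],
  [0,0,0,0],
  [0,0,0,0],
  [0,0,0,0],
  [0,0,0,0],
  [0,0,0,0],
], claw=0)

```text
time: 42.18
tool_pos: [0.3818, -0.0367, 0.0041]
ee_rot: [3.142, 0.0, 0.559]
wrist_force: [0.1, 0.3, 0.5]
width: 0.0941
finger_force: 0.0
```

```bash
python3 cmap.py 39 240 310 190 240 0 .2
```

```text
-215.0 -0.3 4.1 [-0.3  0.5 -0.1] 0.0939245641883526 42.2333
190 ............WcddddccccWWWWcccccdddddddWWWccccccccW....................
192 ..........WWdddddccccccccccccccdddddccWWWccccddccW....................
194 ...WWcccccdddddcccccccccccccccddddddcccccccddddccW....................
196 .WWcddddddddddddcccccccccccccddddddcccccccdddddccc....................
198 WcdddddddddddddddddddccccccddddddccccccccccddddcccW...................
200 cdddddddddddddddddddddddddddddddcccccccccccddddcccW...................
202 dddddddcdddddddddddddddddddddddccccccccccccddddcccW...................
204 cddddddddddddddddddddddddddddddddcccccccccdddddccWW...................
206 WccddddddddddddddddddddddddddddddddccccccccddddccW....................
208 .WcccccccddddddddddddddddddddddddddcccccccWWWWccW.....................
210 .WccccccccccccddddddddddddddddddddddccccccW...WW......................
212 ..WWcccccccccccccccdddddddddcccddddcccccccW...........................
214 ......WWWcccccccccccccccdccccccdddccccccccW...........................
216 ...........WWWWccccccccccccccccdccccccccccW..................
[... 336 characters left out ...]
cccccccccccccccccW..............................
228 ..................WccccccccccccccccWW.................................
230 ..................WcccccccccWW........................................
232 ..................WcccccccccW.........................................
234 ...................WccccccccW.........................................
236 ....................WWWcccccW.........................................
238 ..........................WW..........................................
0.0 [[262, 221], [276, 211], [275, 231], [288, 220], [260, 200], [275, 190], [274, 210], [288, 200]]
0.2 [[259, 218], [271, 208], [273, 230], [285, 220], [262, 200], [275, 190], [278, 212], [289, 202]]
```

Request:
arm_command([
  [0,0,0.03,0],
  [0,0,0.09,0],
  [0,0,0.16,0],
  [0,0,0.24,0],
  [0,0,0.32,0],
  [0,0.06,0.4,0],
  [0,0.14,0.44,0],
  [0,0.2,0.44,0],
])

```text
time: 42.9
tool_pos: [0.384, 0.0636, 0.2295]
ee_rot: [3.136, -0.008, 0.556]
wrist_force: [1.1, 1.2, -0.4]
width: 0.094
finger_force: 0.0
```

Request:
arm_command([
  [0,0.08,0,0],
  [0,0.16,0,0],
  [0,0.24,0,0],
  [0,0.32,0,0],
  [0,0.4,0,0],
  [0,0.4,0,0],
  [0,0.4,0,0],
])

```text
time: 43.48
tool_pos: [0.3811, 0.2647, 0.2235]
ee_rot: [3.141, 0.002, 0.564]
wrist_force: [0.6, -1.0, -0.2]
width: 0.0939
finger_force: 0.0
```

```bash
python3 - <<'E'
from h import *
np.set_printoptions(precision=4,suppress=True)
o=robot.get_obs(); print(o['tool_pos'],o['wrist_force'],o['time'])
I={'scene':robot.snapshot('scene')[:,:,::-1].copy(),'top':robot.snapshot('top')[:,:,::-1].copy()}
for n in I:
    cv2.imwrite(f'pics/{n}_end.png',I[n]); h=cv2.cvtColor(I[n],cv2.COLOR_BGR2HSV); d=np.abs(I[n].astype(int)-cv2.imread(f'pics/{n}0.png').astype(int)).sum(2)
    c=proj(n,[.372,-.043,.035]).astype(int); m=np.zeros(d.shape,np.uint8); sl=np.s_[c[1]-32:c[1]+32,c[0]-32:c[0]+32]; m[sl]=((d>45)&(h[...,1]<75))[sl]
    m=cv2.morphologyEx(m,cv2.MORPH_CLOSE,np.ones((5,5))); k=max(cv2.findContours(m,0,1)[0],key=cv2.contourArea); print(n,'cup bbox',cv2.boundingRect(k),cv2.contourArea(k),cv2.fitEllipse(k))
    if n=='top': ctr=onz('top',*cv2.minEnclosingCircle(k)[0],.06)
    # bystander changes far from the arm
    for nm,p in(('sprocket',(207,186)),('wrench',(425,187)),('spraycan',(135,150)),('oil',(247,137)),('jar',(500,236)),('blade',(437,282)),('screwdriver',(110,265))) if n=='top' else (): print(nm,(d[p[1]-25:p[1]+25,p[0]-25:p[0]+25]>90).sum())
print('ctr',ctr)
a=np.linspace(0,6.28,60)
for n in I:
    P=np.array([proj(n,[ctr[0]+.031*np.cos(q),ctr[1]+.031*np.sin(q),z]) for q in a for z in(0,.07)]); print(n,'pred',P.min(0),P.max(0)-P.min(0))
# lid & balls
t=I['top']; g=t.max(2); c=np.array([proj('top',W(x,y,.012)) for x,y in((-.055,-.06),(.055,-.06),(.055,.06),(-.055,.06))]); m=np.zeros(g.shape,np.uint8); cv2.fillConvexPoly(m,c.astype(int),1)
b=((g>182)&(m>0)).astype(np.uint8); nn,_,st,ce=cv2.connectedComponentsWithStats(b); print('balls',[(ce[i].round(0).tolist(),int(st[i,4])) for i in range(1,nn) if st[i,4]>2])
for th in(1.3,1.5,1.6,1.7): print(th,proj('top',lidpt(th,.12,-.065)).round(),proj('scene',lidpt(th,.12,.065)).round())
E
```

```text
[0.3811 0.2647 0.2235] [ 0.6239 -0.9912 -0.162 ] 43.4833
scene cup bbox (254, 190, 28, 39) 866.0 ((268.3763122558594, 208.70004272460938), (27.66819953918457, 40.72917938232422), 175.11268615722656)
top cup bbox (305, 295, 29, 29) 619.0 ((318.9276123046875, 308.75360107421875), (28.004291534423828, 28.215856552124023), 163.6611785888672)
sprocket 171
wrench 0
spraycan 0
oil 0
jar 0
blade 15
screwdriver 1151
ctr [ 0.368  -0.0442  0.06  ]
scene pred [254.6435 190.3783] [28.0828 39.8803]
top pred [304.8508 294.6294] [28.1395 28.3081]
balls [([276.0, 194.0], 13), ([269.0, 198.0], 13), ([274.0, 203.0], 15), ([257.0, 205.0], 14), ([260.0, 212.0], 16), ([278.0, 212.0], 13)]
1.3 [281. 181.] [393. 177.]
1.5 [275. 171.] [404. 179.]
1.6 [272. 166.] [410. 181.]
1.7 [269. 161.] [415. 184.]
```

```bash
python3 -c "
from bench import robot
print(robot.close_job())"
```

```text
the job is handed in; nothing more can be done
None
```

I handed the job in at about 43 s of the 72 s allowed. My last pictures showed the lid upright, the blade back on its rest, all six balls in the case and the empty cup upright on the bench; the bystanders I could check had not moved, and the screwdriver was hidden by the arm.

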